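Wipe the chips off the swarf plate into its drawer

ROBOT

A 7-joint arm with a two-finger parallel gripper is mounted at the origin on the work surface. World frame = base frame: x ahead of the robot, y to its left, z up, the work surface at z = 0. Lengths are in m, angles in rad, forces in N, time in s.
With the tool pointing down it reaches from about 0.4 to 0.85 m from the base axis. Payload 10.4 kg.
Tool frame: the origin (TCP) lies between the finger pads; the fingertips stand tips_ahead ahead of it and the grasp point (between the pads) lies 11 mm behind it (tips_ahead is the distance from the TCP to the fingertips, in m); z points along the fingers, x is the direction in which the jaws open and shut, and the axes are right-handed (so a half turn about z gives the same grasp; the last joint's range is limited). The gripper opens to 87 mm and grips with 3 to 60 N. Pads are 19 mm wide; open, the fingers measure 117 mm over their backs; the gripper's body (75 mm by 190 mm) begins 51 mm behind the grasp point.
Start: joints at [1.084, 0.332, -0.065, 1.46, 0.022, 1.35, -0.088], TCP at [0.28, -0.559, 0.231] pointing down, gripper open.
Joint ranges: [-2.6, 2.6], [-0.5, 2.12], [-1.47, 1.34], [0.16, 2.42], [-1.27, 4.41], [0.06, 2.06], [-2.6, 2.6]. Speed limits (rad/s): [2.22, 2.22, 2.79, 2.79, 3.14, 3.14, 3.14].

INTERFACE

Orientations are given as a unit quaternion [x, y, z, w].
In Python, from bench import read_state, camera, close_job, tips_ahead gives the robot as it stands.
- The arm moves only by the tool arm_command, never from a script. Its argument "commands" is a list that holds one entry, the list of rows, each a list of 7 numbers: the turn, a rotation vector about the tool's x, y, z in rad, then the shift along the tool's x, y, z in m, then the opening in per cent of the stroke, from 0 (shut) to 100 (fully open). In form: [[[rx, ry, rz, x, y, z, claw], ...]]. A call has 1 to 20 rows; each row shifts and turns the commanded pose from where the row before left it, along the tool's axes as they then stand; what a row does not reach is not made up. A row lasts 1/8 s, in which the tool goes at most 62.5 mm and 10.7 degrees, less where a joint would pass 70% of its speed; a pose out of reach is approached as far as the arm can. A call with a gripper value outside its range is refused whole. The fingers move at their own pace and stop on an object; "newtons" is the grip in N (left out, the last holds). Time passes only in rows, so rows that do not move let the fingers close. It gives the time, the measured TCP pose, the force and the opening at its end, in the units of the state.
- read_state(): the state, without advancing time (a new reading comes with each control period).
- camera(name): name is "scene" or "top"; returns a dict with "frame" (480x640x3 uint8, red, green, blue), "vfov" (degrees; the focal length in pixels is half the picture's height over the tangent of half this angle, whatever the lens; pixels are square), "cx", "cy" (the principal point, pixels), "k1" (the pictures are not rectified: a ray, as slopes to the right and down, at radius r is drawn at 1 + k1 r^2 times it, then the intrinsics apply), "R" (3x3) and "t" (3): a world point X has camera coordinates R X + t. Camera axes: x right, y down, z forward; pixel columns grow to the right and rows downward; lengths in m; the calibration is good to about 2 mm. A picture is of the moment at which its call begins. There is no depth.
- close_job(): hands the job in, once; it reports no verdict.
The state is a dict: "time": time; "joint_positions": joint angles; "joint_vel": joint speeds; "joint_torque": joint torques, N m; "ee_pos": TCP position; "eef_rot": TCP orientation; "ft_force": force on the tool from outside, world axes, zero at the start; "torque": the same for the moment, N m; "width": finger opening in m.
Only numpy, scipy, OpenCV 4.12 (cv2) and the standard library are available. Lean on these libraries where they do the work, as an engineer would, in place of code of your own. Each camera call takes 0.05 s, during which the arm holds its last target.

TASK

Slide the loose yellow guard bar flush up against the end of the blue rail, in line with it, so that no chip can slip through the gap, and pull the drawer under the plate well open. Then use the orange scraper block to wipe every loose chip off the plate, over its open front edge and into the drawer; the chips are sharp, so never touch them with the fingers. Finish with the scraper standing upright in the middle of its rubber mat, the drawer pushed fully shut with all the chips inside and the guard bar still flush, and leave the dewar fittings on the bench alone.

Things in the scene. Friction and masses are not known exactly. Their poses are not given: they have to be found in the camera images.
- drawer (a joint): how far the drawer is pulled out (m): 0 shut, 0.14 fully out; it slides along the unit's -x axis, light friction, no spring
- drawer_handle (a point): centre of the drawer's handle, a level steel bar about 10 mm thick and 100 mm long, parallel to the drawer front and 35 mm off it, 55 mm above the bench (30 mm below the plate's top); axes as the unit's, moves with the drawer
- drawer_floor (a point): centre of the drawer's inner floor, 14 mm above the bench, moves with the drawer; inside it is 236 mm along x by 206 mm along y, walls 46 mm high; axes as the unit's; its -x end is the front panel (12 mm thick, top 68 mm above the bench)
- unit: blue swarf unit fixed to the bench, x -140 to 140 mm, y -115 to 125 mm; origin on the bench, z up; its top is an aluminium plate 85 mm above the bench, with 10 mm high lips along the -y side (inner face y = -95 mm) and the back (inner face x = 135 mm), a rail along +y; its front edge (x = -140 mm) is open and overhangs the grey drawer when that is pulled out to -x
- rail_end (a point): centre of the square end face (looks to -x) of the fixed blue rail on the plate's +y side: rail 20 mm wide (unit y = 102 to 122 mm), 24 mm high, reaching from this face at unit x = 30 mm to the back; the loose guard bar continues it to the front; axes as the unit's
- guard: loose yellow guard bar on the plate, 160 mm (x) x 20 mm (y) x 24 mm high, 0.25 kg, same section as the rail; origin at the centre of its underside, axes about as the unit's; at the start a gap of 15 to 35 mm parts its +x end from the rail; butted flush and in line, its origin is at x = -50, y = 112, z = 85 mm in the unit's frame
- plate_front (a point): middle of the plate's open front edge, at the plate's top surface (85 mm above the bench); axes as the unit's
- scraper: orange scraper block with a rubber sole: sole 36 mm (x) x 70 mm (y), 15 mm high, and above it a grip ridge 26 mm (x) x 50 mm (y) up to 60 mm height; symmetric; origin at the centre of its underside, z up; wipes along its x axis; 0.22 kg
- mat: black rubber mat fixed to the bench, 200 mm (x) x 170 mm (y) x 4 mm thick; origin under its centre
- relief_head: brass dewar relief head standing on the bench, 52 mm across, 88 mm high; origin at underside; leave alone
- tube: stubby aluminium extension tube standing on the bench, 42 mm across, 70 mm high; origin at underside; leave alone
- coupling: nickel quick coupling standing on the bench, 42 mm across, 60 mm high; origin at underside; leave alone
- stem: black rubber-tipped valve stem lying on the bench, 105 mm long (x), 24 mm high; origin at underside; leave alone
- chip1: loose chip: brass nib, 16 x 12 x 7 mm; lies on the plate at the start, or is absent; origin at its underside
- chip2: loose chip: brass disc, 16 mm across, 7 mm thick; lies on the plate at the start, or is absent; origin at its underside
- chip3: loose chip: copper L-shaped off-cut, 18 x 16 x 6 mm; lies on the plate at the start, or is absent; origin at its underside
- chip4: loose chip: brass nib, 16 x 12 x 7 mm; lies on the plate at the start, or is absent; origin at its underside
- chip5: loose chip: brass disc, 16 mm across, 7 mm thick; lies on the plate at the start, or is absent; origin at its underside
- chip6: loose chip: copper L-shaped off-cut, 18 x 16 x 6 mm; lies on the plate at the start, or is absent; origin at its underside
- chip7: loose chip: brass nib, 16 x 12 x 7 mm; lies on the plate at the start, or is absent; origin at its underside
- chip8: loose chip: brass disc, 16 mm across, 7 mm thick; lies on the plate at the start, or is absent; origin at its underside
Mind the look-alikes: they are no part of the job. There is more than one size of the guard; the one meant has the size given above.

How it is judged:
On the way, in this order (a step that is already met when the one before it is completed fails the run):
1. the guard bar is flush with the rail (gap under 4 mm) and in line with it (5 mm), and the drawer is pulled well open (90 mm or more) (x of guard in the frame of unit between -0.054 and -0.047 m and y of guard in the frame of unit between 0.107 and 0.117 m and z of guard in the frame of unit below 0.09 m and angle between the x axis of guard and the x axis of unit, either way round below 0.04 rad and angle between guard's own z axis and vertical below 0.05 rad and value of joint drawer above 0.09 m), for 0.2 s.
2. every chip lies in the drawer (x of chip1 in the frame of drawer_floor between -0.12 and 0.12 m and y of chip1 in the frame of drawer_floor between -0.105 and 0.105 m and z of chip1 in the frame of drawer_floor between -0.005 and 0.035 m and linear speed of each of chip1, chip2, chip3, chip4, chip5, chip6, chip7, chip8 below 0.05 m/s and x of chip2 in the frame of drawer_floor between -0.12 and 0.12 m and y of chip2 in the frame of drawer_floor between -0.105 and 0.105 m and z of chip2 in the frame of drawer_floor between -0.005 and 0.035 m and x of chip3 in the frame of drawer_floor between -0.12 and 0.12 m and y of chip3 in the frame of drawer_floor between -0.105 and 0.105 m and z of chip3 in the frame of drawer_floor between -0.005 and 0.035 m and x of chip4 in the frame of drawer_floor between -0.12 and 0.12 m and y of chip4 in the frame of drawer_floor between -0.105 and 0.105 m and z of chip4 in the frame of drawer_floor between -0.005 and 0.035 m and x of chip5 in the frame of drawer_floor between -0.12 and 0.12 m and y of chip5 in the frame of drawer_floor between -0.105 and 0.105 m and z of chip5 in the frame of drawer_floor between -0.005 and 0.035 m and x of chip6 in the frame of drawer_floor between -0.12 and 0.12 m and y of chip6 in the frame of drawer_floor between -0.105 and 0.105 m and z of chip6 in the frame of drawer_floor between -0.005 and 0.035 m and x of chip7 in the frame of drawer_floor between -0.12 and 0.12 m and y of chip7 in the frame of drawer_floor between -0.105 and 0.105 m and z of chip7 in the frame of drawer_floor between -0.005 and 0.035 m and x of chip8 in the frame of drawer_floor between -0.12 and 0.12 m and y of chip8 in the frame of drawer_floor between -0.105 and 0.105 m and z of chip8 in the frame of drawer_floor between -0.005 and 0.035 m), for 0.2 s.
At the end, for the whole second after the job is handed in: all chips present lie at rest in the drawer, the drawer is shut to within 8 mm, and the scraper stands upright and at rest on the mat, its centre within 50 mm of the mat's centre, and the guard bar is still flush with the rail (gap under 4 mm, in line to 5 mm and 0.04 rad) (all of step 2 and x of guard in the frame of unit between -0.054 and -0.047 m and y of guard in the frame of unit between 0.107 and 0.117 m and z of guard in the frame of unit below 0.09 m and angle between the x axis of guard and the x axis of unit, either way round below 0.04 rad and angle between guard's own z axis and vertical below 0.05 rad and value of joint drawer below 0.008 m and horizontal distance between scraper and mat below 0.05 m and angle between scraper's own z axis and vertical below 0.12 rad and height (world z) of scraper below 0.012 m and linear speed of each of scraper, guard below 0.02 m/s); the robot touches nothing.
It fails at once if the fingers touch a chip (contact force between the fingers and chip1 above 0.3 N or contact force between the fingers and chip2 above 0.3 N or contact force between the fingers and chip3 above 0.3 N or contact force between the fingers and chip4 above 0.3 N or contact force between the fingers and chip5 above 0.3 N or contact force between the fingers and chip6 above 0.3 N or contact force between the fingers and chip7 above 0.3 N or contact force between the fingers and chip8 above 0.3 N).
It fails at once if a dewar fitting on the bench is moved by more than 20 mm or tipped over (distance of any of relief_head, tube, coupling, stem from where it was at the start of the episode above 0.02 m or angle between any of relief_head, tube, coupling, stem's own z axis and vertical above 0.4 rad).
Of chip1, chip2, chip3, chip4, chip5, chip6, chip7, chip8 only 5 to 8 are there at a start; the rules pass over those that are not, and their reading is None.
At some moment in a run one of scraper may be knocked a few centimetres aside while the robot is not near it.
Once in a run the grip may slacken for a moment while it holds something.
It also fails if it takes over 192 s, if anything falls off the work surface, if the arm or the gripper's body presses on something with over 40 N, if the wrist force passes 120 N, or if a joint passes its speed limit or range.

## Working session

There is one attempt and no reset: what is moved stays moved. The work goes in short steps, Python scripts to look and compute and a tool call to move; the robot and the scene stay as the last step left them, time stands still between calls to the robot, and variables do not carry over. Pictures are saved under pics/ and viewed, and the job is handed in when it is done.

Besides the shell and the picture viewer there is one more tool, called after "Emit:" as name([rows], argument=value, ...), one row to a line, values as JSON. arm_command: Moves the arm, as the interface text tells. Its arguments: {"type":"object","properties":{"commands":{"type":"array"},"newtons":{"type":"number"}},"required":["commands"]}

```bash
ls; mkdir -p pics; cat > h.py <<'E'
import numpy as np, cv2
from bench import read_state, camera, close_job, tips_ahead
def shot(name,fn):
    c=camera(name); f=c["frame"]; cv2.imwrite(f"pics/{fn}.png",cv2.cvtColor(np.asarray(f),cv2.COLOR_RGB2BGR)); 
    import pickle; pickle.dump(c,open(f"pics/{fn}.pkl","wb")); return c
def load(fn):
    import pickle; return pickle.load(open(f"pics/{fn}.pkl","rb"))
def K(c):
    f=240/np.tan(np.radians(c["vfov"])/2); return f
def w(c,u,v,z):
    f=K(c); d=np.array([(u-c["cx"])/f,(v-c["cy"])/f]); s=d.copy()
    for _ in range(30): s=d/(1+c["k1"]*(s@s))
    R=np.asarray(c["R"]);t=np.asarray(c["t"]); o=-R.T@t; r=R.T@np.array([s[0],s[1],1])
    return o+r*(z-o[2])/r[2]
def p(c,X):
    R=np.asarray(c["R"]);t=np.asarray(c["t"]); q=R@np.asarray(X)+t; s=q[:2]/q[2]; s=s*(1+c["k1"]*(s@s)); return s*K(c)+[c["cx"],c["cy"]]
def crop(fn,x0,y0,x1,y1,k,out):
    im=cv2.imread(f"pics/{fn}.png")[y0:y1,x0:x1]; im=cv2.resize(im,None,fx=k,fy=k,interpolation=cv2.INTER_CUBIC)
    for x in range((x0+19)//20*20,x1,20):
        cv2.line(im,((x-x0)*k,0),((x-x0)*k,6),(0,0,255),1); cv2.putText(im,str(x),((x-x0)*k,16),0,.35,(0,0,255),1)
    for y in range((y0+19)//20*20,y1,20):
        cv2.line(im,(0,(y-y0)*k),(6,(y-y0)*k),(0,0,255),1); cv2.putText(im,str(y),(8,(y-y0)*k+4),0,.35,(0,0,255),1)
    cv2.imwrite(f"pics/{out}.png",im)
E
python3 - <<'E'
from h import *
a=shot("scene","s0");b=shot("top","t0")
for c in(a,b): print(c["vfov"],c["cx"],c["cy"],c["k1"],-np.array(c["R"]).T@np.array(c["t"]))
print(read_state(), tips_ahead if not callable(tips_ahead) else tips_ahead())
E
```

```text
pics
43.8602705219059 330.4897092806025 232.95771436605995 -0.03296912996440703 [ 1.32991669 -0.08357384  0.9421711 ]
50.731654152407515 317.3721648085856 245.03054076712678 0.027732444959305432 [0.34760249 0.02377013 1.39240447]
{'time': 0.1, 'joint_positions': array([ 1.08439416,  0.33279629, -0.06470014,  1.46086095,  0.02160136,
        1.34987946, -0.08850984]), 'joint_vel': array([-2.97513545e-04, -3.45133639e-03, -1.09247418e-03, -2.18220270e-03,
        7.35402214e-04,  3.50718669e-04, -1.92494532e-05]), 'joint_torque': array([ 9.95514274e-04, -6.24547863e+01,  2.41529202e-02, -3.90718281e+01,
       -6.15684455e-02,  3.65358603e-02,  6.34355979e-05]), 'ee_pos': array([ 0.27944386, -0.55867856,  0.22983949]), 'eef_rot': array([ 8.50693864e-01, -5.25661070e-01, -5.45596431e-04, -3.03443481e-04]), 'ft_force': array([-0.27531453,  1.23623061, -0.31151381]), 'torque': array([ 0.02363585, -0.00625544,  0.07232046]), 'width': 0.08701437233678162} 0.008
```

View pics/s0.png

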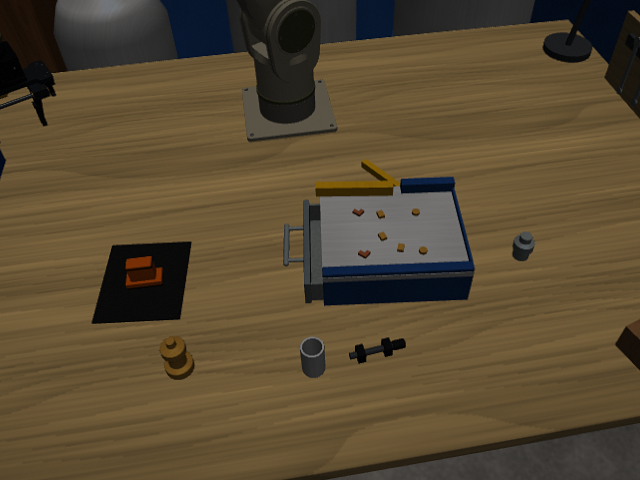

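View pics/t0.png

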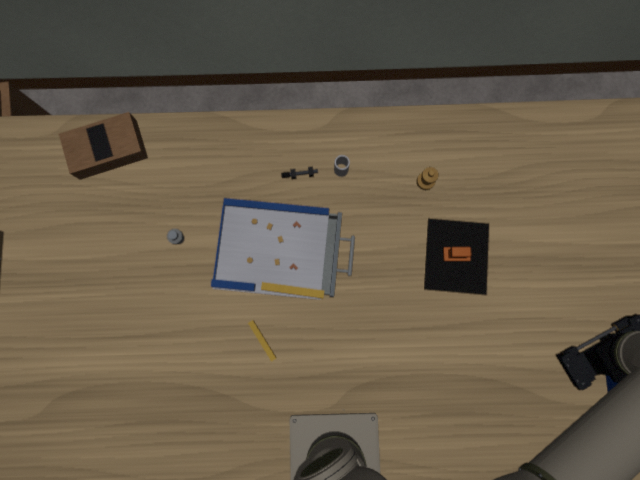

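```bash
python3 - <<'E'
from h import *
crop("t0",200,185,365,310,5,"t0c"); crop("t0",415,205,505,305,6,"t0m"); crop("s0",270,160,480,310,4,"s0c")
E
```

```text
(no output)
```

View pics/t0c.png

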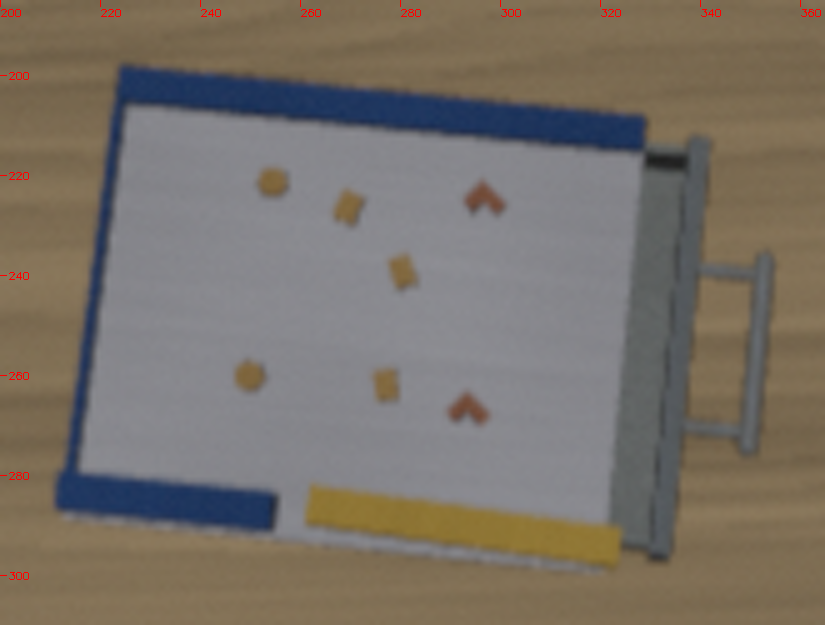

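View pics/t0m.png

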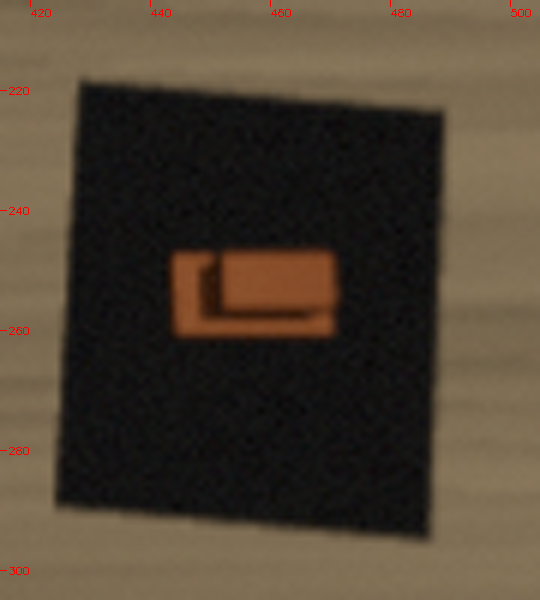

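View pics/s0c.png

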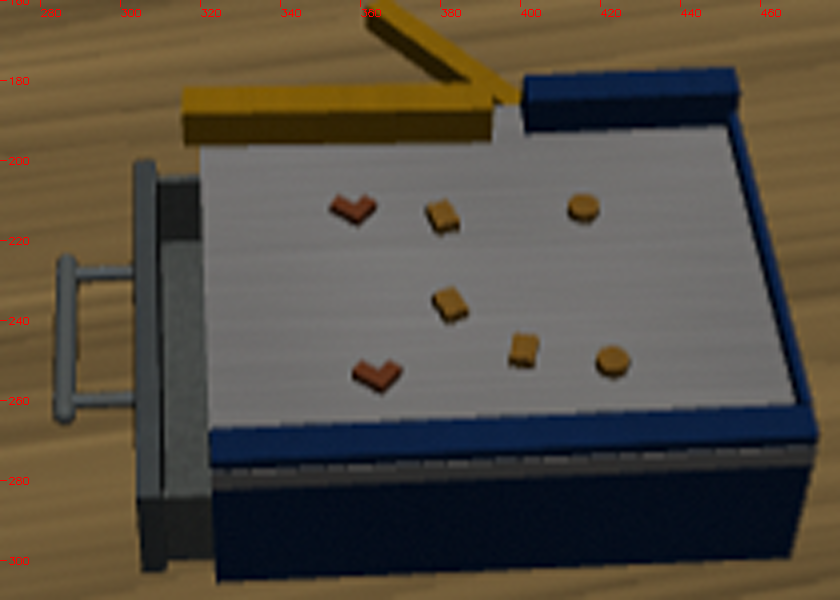

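```bash
cat >> h.py <<'E'
from scipy.optimize import least_squares
def fit(obs,x0,dims=3):
    # obs: list of (cam,(X,Y,Z) local mm,(u,v)); pose x,y,yaw, z0=0
    def T(q,P):
        c,s=np.cos(q[2]),np.sin(q[2]); P=np.array(P)/1000
        return np.array([q[0]+c*P[0]-s*P[1],q[1]+s*P[0]+c*P[1],P[2]])
    r=least_squares(lambda q:np.concatenate([p(c,T(q,P))-np.array(uv) for c,P,uv in obs]),x0,loss="soft_l1")
    e=np.array([p(c,T(r.x,P))-np.array(uv) for c,P,uv in obs])
    return r.x,e
E
python3 - <<'E'
from h import *
np.set_printoptions(precision=4,suppress=True)
s=load("s0");t=load("t0")
U=[(t,(140,-115,95),(224,198.5)),(t,(-140,-115,95),(329,208.3)),(t,(-140,-95,95),(328.7,215)),(t,(135,-95,95),(225,206)),
(t,(140,122,109),(211,287)),(t,(30,122,109),(254.7,290.7)),(t,(30,102,109),(255,283.6)),(t,(140,102,109),(211.7,280)),
(s,(-140,-115,95),(323,277)),(s,(-140,-95,95),(322.3,267.5)),(s,(140,-115,95),(474,269)),(s,(30,122,109),(400,178.5)),(s,(30,102,109),(401,186.5)),(s,(30,102,85),(401,192.5))]
u,e=fit(U,[.55,.1,1.5]); print("unit",u); print(e)
G=[(t,(80,-10,109),(261.5,282.5)),(t,(80,10,109),(260.7,289.5)),(t,(-80,-10,109),(324,290.5)),(t,(-80,10,109),(323,298)),
(s,(-80,10,109),(315.5,182)),(s,(80,10,109),(393,181.5)),(s,(80,-10,109),(393,188.5)),(s,(-80,-10,109),(316,189)),(s,(80,-10,85),(393,195)),(s,(-80,-10,85),(316,196.5))]
g,e=fit(G,[.45,.05,1.5]); print("guard",g);print(e)
def inU(P):
    c,s_=np.cos(u[2]),np.sin(u[2]); d=np.array(P[:2])-u[:2]; return np.array([c*d[0]+s_*d[1],-s_*d[0]+c*d[1]])*1000
print("guard in U",inU(g))
for q in [(254.5,221.3),(269.7,226.5),(280.5,239.5),(296.7,225),(249.8,260.3),(277.2,262),(293.3,267.5)]: print("chip",inU(w(t,*q,.091)))
for q in [(350.5,255)]: print("handle", w(t,*q,.06), inU(w(t,*q,.06)))
print("handle ends",inU(w(t,352.5,236,.06)),inU(w(t,349.5,274.5,.06)))
S=[(t,(-18,35,19),(444,247)),(t,(18,35,19),(444.5,260.8)),(t,(18,-35,19),(470.5,260.8)),(t,(13,-25,64),(470.5,256)),(t,(-13,-25,64),(470.7,247)),(t,(-13,25,64),(452,247)),(t,(13,25,64),(451.7,256))]
# scraper local: long y axis along world y; x along -x world
for y0 in (0,np.pi):
    x,e=fit(S,[.6,-.35,y0]); print("scr",x,np.abs(e).max())
print("mat",[w(t,*q,.004)[:2] for q in [(428.5,218.5),(488.8,223),(486.5,294.5),(424.5,289.2)]])
for n,q in dict(relief=(427,187),tube=(341,172),coup=(176,238),stem=(300,174)).items(): print(n,w(t,*q,.0))
E
```

```text
unit [0.5541 0.1486 1.4531]
[[-0.59   -1.1056]
 [ 0.2924 -1.5599]
 [-0.0815 -0.831 ]
 [-0.6096 -1.0579]
 [ 0.0952 -0.3355]
 [-0.4706 -0.1056]
 [ 0.1081 -0.8715]
 [ 0.3793 -1.1822]
 [-0.5403 -2.6214]
 [-0.2484 -1.5755]
 [ 1.1352 -2.2957]
 [-0.3741 -1.2712]
 [-0.1498 -2.7709]
 [-0.8991 -0.2637]]
guard [0.4384 0.0964 1.4092]
[[ 0.1481 -1.8586]
 [-0.2566 -1.042 ]
 [ 0.0914 -1.3714]
 [ 0.0361 -1.0071]
 [ 0.0818 -0.9001]
 [-0.2119 -1.7414]
 [ 0.5136 -2.1724]
 [-0.5563 -1.3255]
 [-0.1352 -0.1674]
 [-0.1011 -0.3511]]
guard in U [-65.4418 108.7212]
chip [ 51.9528 -59.3462]
chip [ 10.7583 -49.138 ]
chip [-20.97   -17.3571]
chip [-59.2858 -59.4964]
chip [52.663  44.2064]
chip [-18.5422  42.1917]
chip [-61.5018  52.6594]
handle [ 0.5273 -0.057   0.06  ] [-207.3935    2.4041]
handle ends [-208.5262  -49.0944] [-209.001    54.3811]
scr [ 0.5067 -0.3478 -0.1429] 19.73781171195907
scr [ 0.5293 -0.3012  3.133 ] 43.88114629546658
mat [array([ 0.6317, -0.2814]), array([ 0.6142, -0.4472]), array([ 0.4167, -0.4255]), array([ 0.4353, -0.2588])]
relief [ 0.7233 -0.2834  0.    ]
tube [ 0.7743 -0.0422  0.    ]
coup [0.5965 0.4244 0.    ]
stem [0.7718 0.0746 0.    ]
```

```bash
python3 - <<'E'
from h import *
np.set_printoptions(precision=4,suppress=True)
s=load("s0");t=load("t0")
U=[(t,(140,-115,95),(224,198.5)),(t,(-140,-115,95),(329,208.3)),(t,(-140,-95,95),(328.7,215)),(t,(135,-95,95),(225,206)),
(t,(140,122,109),(211,287)),(t,(30,122,109),(254.7,290.7)),(t,(30,102,109),(255,283.6)),(t,(140,102,109),(211.7,280)),
(s,(-140,-115,95),(323,277)),(s,(-140,-95,95),(322.3,267.5)),(s,(140,-115,95),(474,269)),(s,(30,122,109),(400,178.5)),(s,(30,102,109),(401,186.5)),(s,(30,102,85),(401,192.5))]
h=.45
sh=lambda L:[(c,P,(a-h,b-h)) for c,P,(a,b) in L]
u,e=fit(sh(U),[.55,.1,1.5]); print("unit",u,e.mean(0))
for c in (t,s):
    print(fit([o for o in sh(U) if o[0] is c],[.55,.1,1.5])[0])
G=[(t,(80,-10,109),(261.5,282.5)),(t,(80,10,109),(260.7,289.5)),(t,(-80,-10,109),(324,290.5)),(t,(-80,10,109),(323,298)),
(s,(-80,10,109),(315.5,182)),(s,(80,10,109),(393,181.5)),(s,(80,-10,109),(393,188.5)),(s,(-80,-10,109),(316,189)),(s,(80,-10,85),(393,195)),(s,(-80,-10,85),(316,196.5))]
g,e=fit(sh(G),[.45,.05,1.5]); print("guard",g)
for c in (t,s):
    print(fit([o for o in sh(G) if o[0] is c],[.45,.05,1.5])[0])
S=[(t,(18,35,19),(444,247)),(t,(-18,35,19),(444.5,260.8)),(t,(-13,-25,64),(470.5,256)),(t,(13,-25,64),(470.7,247)),(t,(13,25,64),(452,247)),(t,(-13,25,64),(451.7,256))]
x,e=fit(sh(S),[.5,-.35,0]); print("scr",x);print(e)
print("mat",np.mean([w(t,a-h,b-h,.004)[:2] for a,b in [(428.5,218.5),(488.8,223),(486.5,294.5),(424.5,289.2)]],0))
crop("s0",85,235,200,330,6,"s0m")
E
```

```text
unit [0.5543 0.1487 1.4524] [ 0.3235 -0.8499]
[0.5528 0.1495 1.4501]
[0.5575 0.1475 1.4515]
guard [0.4379 0.0962 1.4094]
[0.4362 0.0976 1.4133]
[0.4404 0.0952 1.3981]
scr [ 0.5294 -0.3481 -0.0349]
[[-0.2265  0.2711]
 [-0.3339 -0.4599]
 [ 0.6051  0.4979]
 [ 0.0305 -0.2598]
 [-0.326  -0.404 ]
 [ 0.2902  0.3438]]
mat [ 0.5258 -0.3521]
```

View pics/s0m.png

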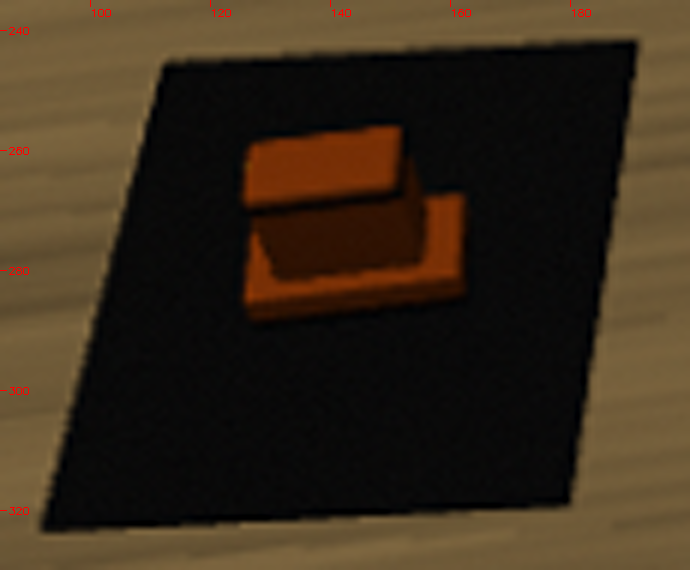

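```bash
cat >> h.py <<'E'
UP=np.array([.555,.1487,1.4515])
def U2W(x,y,z=0):
    c,s=np.cos(UP[2]),np.sin(UP[2]); x,y=x/1000,y/1000
    return np.array([UP[0]+c*x-s*y,UP[1]+s*x+c*y,z/1000])
def W2U(P):
    c,s=np.cos(UP[2]),np.sin(UP[2]); d=np.array(P[:2])-UP[:2]
    return np.array([c*d[0]+s*d[1],-s*d[0]+c*d[1]])*1000
from scipy.spatial.transform import Rotation as Ro
def go(P,ang=None):
    """P world target of TCP (m); ang = world angle of tool x wanted, tool down. prints tool-frame shift (before turning) & turn"""
    st=read_state(); R0=Ro.from_quat(st["eef_rot"]); 
    d=R0.inv().apply(np.array(P)-st["ee_pos"])
    print("t",round(st["time"],2),"tcp",np.round(st["ee_pos"],4),"U",np.round(W2U(st["ee_pos"]),1),"F",np.round(st["ft_force"],1),"w",round(st["width"],4))
    print("shift tool mm",np.round(d*1000,1))
    if ang is not None:
        R1=Ro.from_matrix(np.array([[np.cos(ang),np.sin(ang),0],[np.sin(ang),-np.cos(ang),0],[0,0,-1]]).T if 0 else np.column_stack([[np.cos(ang),np.sin(ang),0],[np.sin(ang),-np.cos(ang),0],[0,0,-1]]))
        print("turn",np.round((R0.inv()*R1).as_rotvec(),4)); print("shift after turn",np.round(R1.inv().apply(np.array(P)-st["ee_pos"])*1000,1))
AY=UP[2]-np.pi/2   # tool x = -unit y, tool y=-unit x
AX=UP[2]           # tool x = +unit x, tool y=-unit y ... check
E
python3 -c "
from h import *
go(U2W(-65,108.5,230),AY)"
```

```text
t 0.1 tcp [ 0.2794 -0.5587  0.2298] U [-735.1  189.4] F [-0.3  1.2 -0.3] w 0.087
shift tool mm [-5.149e+02 -4.365e+02  5.000e-01]
turn [-6.000e-04  1.200e-03 -9.877e-01]
shift after turn [ 8.090e+01 -6.701e+02 -2.000e-01]
```

Emit:
arm_command([
  [[0,0,0,-0.037,-0.0312,0,46],[0,0,0,-0.037,-0.0312,0,46],[0,0,0,-0.037,-0.0312,0,46],[0,0,0,-0.037,-0.0312,0,46],[0,0,0,-0.037,-0.0312,0,46],[0,0,0,-0.037,-0.0312,0,46],[0,0,0,-0.037,-0.0312,0,46],[0,0,0,-0.037,-0.0312,0,46],[0,0,0,-0.037,-0.0312,0,46],[0,0,0,-0.037,-0.0312,0,46],[0,0,0,-0.037,-0.0312,0,46],[0,0,0,-0.037,-0.0312,0,46],[0,0,0,-0.037,-0.0312,0,46],[0,0,0,-0.034,-0.0312,0,46],[0,0,-0.165,0,0,0,46],[0,0,-0.165,0,0,0,46],[0,0,-0.165,0,0,0,46],[0,0,-0.165,0,0,0,46],[0,0,-0.165,0,0,0,46],[0,0,-0.163,0,0,0,46]],
])

```text
time: 2.6
ee_pos: [0.4397, 0.0969, 0.2303]
eef_rot: [0.998, -0.057, -0.0, 0.0]
ft_force: [0.5, 0.2, 0.4]
width: 0.0403
```

```bash
python3 -c "
from h import *
go(U2W(-65,108.5,130),AY)
shot('top','t1');shot('scene','s1');crop('t1',200,185,365,310,5,'t1c');crop('s1',270,140,480,290,4,'s1c')"
```

```text
t 2.6 tcp [0.4397 0.0969 0.2303] U [-65.1 108.3] F [0.5 0.2 0.4] w 0.0403
shift tool mm [-1.000e-01 -2.000e-01  1.003e+02]
turn [0.0003 0.0004 0.0056]
shift after turn [-2.000e-01 -1.000e-01  1.003e+02]
```

View pics/s1c.png

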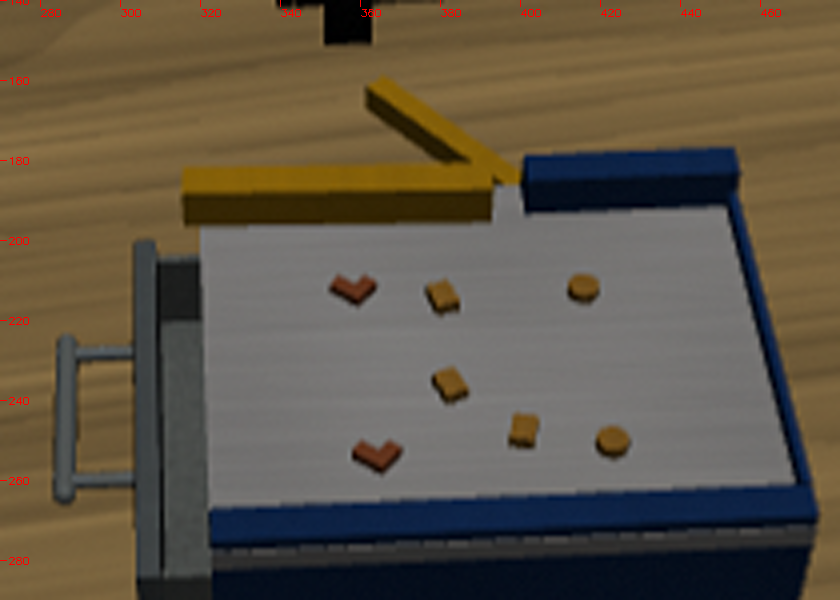

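Emit:
arm_command([
  [[0,0,0.005,0,0,0.04,46],[0,0,0,0,0,0.04,46],[0,0,0,0,0,0,46]],
])

```text
time: 3.08
ee_pos: [0.438, 0.0966, 0.1485]
eef_rot: [0.998, -0.063, -0.003, 0.0]
ft_force: [0.0, -0.3, 0.5]
width: 0.0401
```

```bash
python3 -c "
from h import *
go(U2W(-65,108.5,104),AY)
shot('top','t2');shot('scene','s2');crop('t2',200,215,360,335,5,'t2c');crop('s2',300,130,430,220,6,'s2c')"
```

```text
t 3.08 tcp [0.438  0.0966 0.1485] U [-65.6 110. ] F [ 0.  -0.3  0.5] w 0.0401
shift tool mm [ 1.7 -0.7 44.5]
turn [ 0.0007  0.005  -0.0076]
shift after turn [ 1.5 -0.6 44.5]
```

View pics/s2c.png

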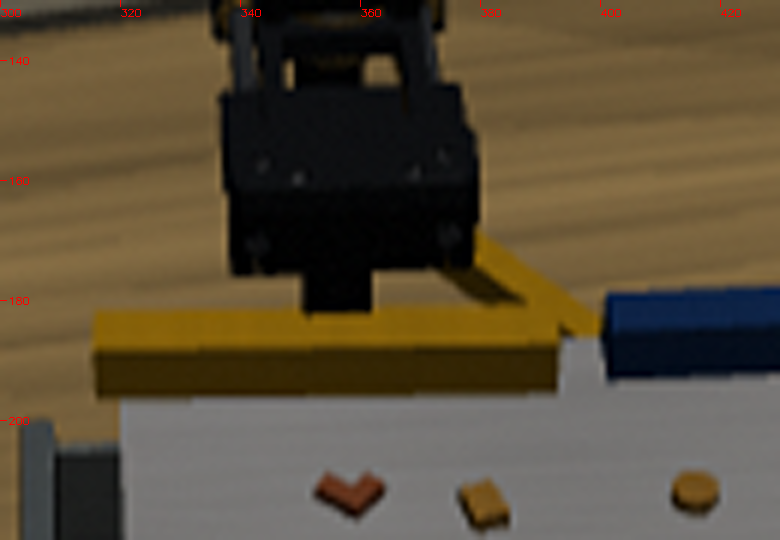

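View pics/t2c.png

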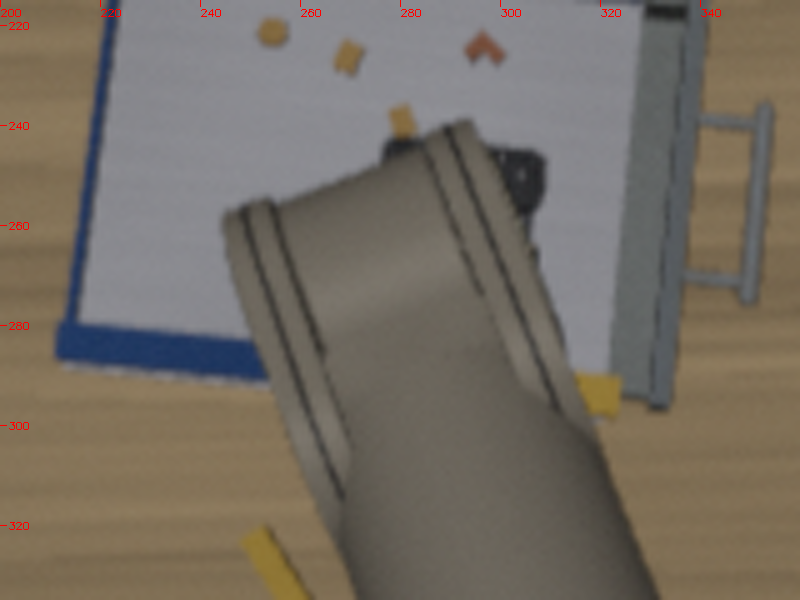

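```bash
python3 -c "
from h import *
s=load('s2');st=read_state()
R=Ro.from_quat(st['eef_rot'])
for dx in (.02,.035):
  for dy in (-.0095,.0095): print(dx,dy,p(s,st['ee_pos']+R.apply([dx,dy,.008])))
"
```

```text
0.02 -0.0095 [360.45967099 178.00024907]
0.02 0.0095 [350.94543148 178.39759556]
0.035 -0.0095 [361.01433226 183.08015018]
0.035 0.0095 [351.4174308  183.48204966]
```

Emit:
arm_command([
  [[0,0,-0.005,0.0015,-0.0005,0.025,46],[0,0,0,0,0,0.02,46],[0,0,0,0,0,0.006,46],[0,0,0,0,0,0,46],[0,0,0,0,0,0,18],[0,0,0,0,0,0,18],[0,0,0,0,0,0,18],[0,0,0,0,0,0,18]],
], newtons=15)

```text
time: 4.18
ee_pos: [0.4415, 0.0973, 0.0998]
eef_rot: [0.998, -0.059, 0.0, 0.0]
ft_force: [-3.5, -0.1, 6.3]
width: 0.0201
```

```bash
python3 -c "
from h import *
go(U2W(-50,112,97),AY)
"
```

```text
t 4.17 tcp [0.4415 0.0973 0.0998] U [-64.5 106.6] F [-3.5 -0.1  6.3] w 0.0201
shift tool mm [ -5.4 -14.5   2.8]
turn [ 0.0002 -0.0001  0.0003]
shift after turn [ -5.4 -14.5   2.8]
```

```bash
python3 -c "
from h import *
shot('scene','s3');crop('s3',300,130,430,220,6,'s3c')"
```

```text
(no output)
```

View pics/s3c.png

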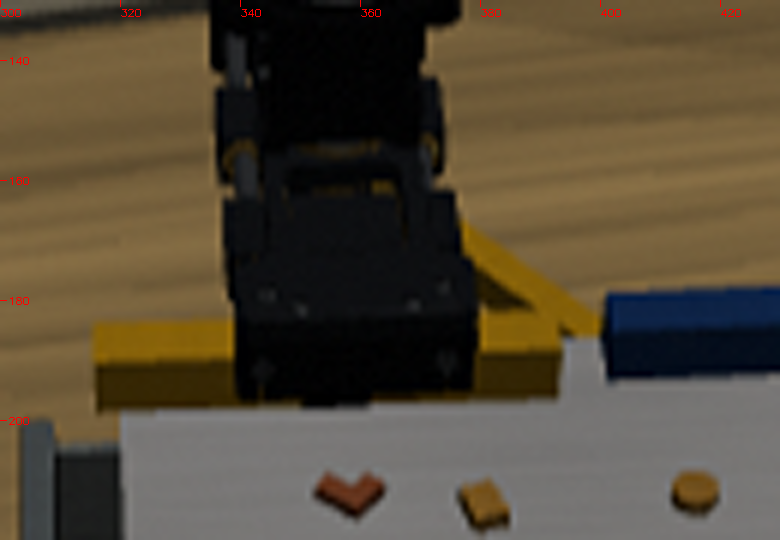

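```bash
python3 -c "
import bench; print(bench.tips_ahead)
from h import *
go(U2W(-50,112,97),AY)
"
```

```text
0.008
t 4.22 tcp [0.4415 0.0974 0.0998] U [-64.5 106.6] F [-3.2 -0.2  5.9] w 0.0206
shift tool mm [ -5.4 -14.5   2.8]
turn [ 0.0002 -0.0001  0.0002]
shift after turn [ -5.4 -14.5   2.8]
```

Emit:
arm_command([
  [[0,0,0,0,0,-0.004,18],[0,0,0,-0.0015,-0.002,0,18],[0,0,0,-0.002,-0.003,0,18],[0,0,0,0,-0.003,0,18],[0,0,0,0,0,0,18]],
])

```text
time: 4.85
ee_pos: [0.4389, 0.106, 0.1035]
eef_rot: [0.998, -0.059, 0.0, -0.0]
ft_force: [0.6, -0.0, -2.3]
width: 0.02
```

```bash
python3 -c "
from h import *
go(U2W(-50,112,97),AY)
shot('scene','s4');crop('s4',300,150,470,220,4,'s4c')"
```

```text
t 4.85 tcp [0.4389 0.106  0.1035] U [-56.2 110.2] F [ 0.6 -0.  -2.3] w 0.02
shift tool mm [-1.8 -6.2  6.5]
turn [-0.0001 -0.      0.0009]
shift after turn [-1.8 -6.2  6.5]
```

View pics/s4c.png

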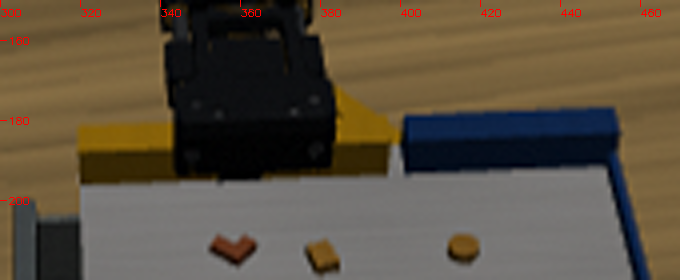

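Emit:
arm_command([
  [[0,0,0,-0.0018,-0.002,0,18],[0,0,0,0,0,0.0037,18],[0,0,0,0,-0.002,0,18],[0,0,0,0,-0.002,0,18],[0,0,0,0,0,0,18]],
])

```text
time: 5.52
ee_pos: [0.4377, 0.1121, 0.0997]
eef_rot: [0.998, -0.059, -0.0, -0.0]
ft_force: [0.0, 0.7, -3.1]
width: 0.02
```

Emit:
arm_command([
  [[0,0,0,0,-0.0015,0,18],[0,0,0,0,0,0,18],[0,0,0,0,0,0,18]],
])

```text
time: 5.9
ee_pos: [0.438, 0.1133, 0.0998]
eef_rot: [0.998, -0.059, 0.0, 0.0]
ft_force: [0.1, -1.0, -2.6]
width: 0.0201
```

```bash
python3 -c "
from h import *
go(U2W(-50,112,97),AY)
shot('scene','s5');crop('s5',300,150,470,220,4,'s5c')"
```

```text
t 5.9 tcp [0.438  0.1133 0.0998] U [-49.  111.9] F [ 0.1 -1.  -2.6] w 0.0201
shift tool mm [-0.1  1.   2.8]
turn [ 0.     -0.0001  0.0003]
shift after turn [-0.1  1.   2.8]
```

View pics/s5c.png

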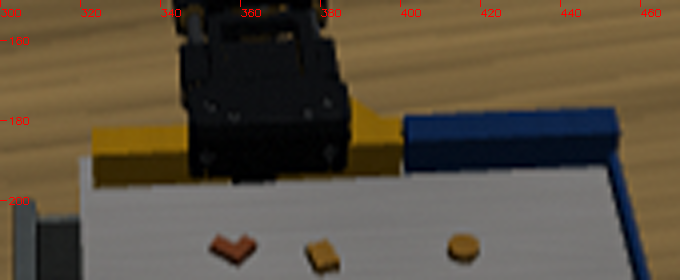

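Emit:
arm_command([
  [[0,0,0,0,0,0.002,18],[0,0,0,0,0,0.001,18],[0,0,0,0,0,0,18]],
])

```text
time: 6.32
ee_pos: [0.4381, 0.1137, 0.098]
eef_rot: [0.998, -0.06, 0.0, 0.0]
ft_force: [-7.3, -0.6, 15.5]
width: 0.0202
```

Emit:
arm_command([
  [[0,0,0,0,-0.0015,0,18],[0,0,0,0,-0.0015,0,18],[0,0,0,0,0,0,18],[0,0,0,0,0,0,18]],
])

```text
time: 6.82
ee_pos: [0.4393, 0.1151, 0.098]
eef_rot: [0.998, -0.06, 0.001, 0.001]
ft_force: [-3.5, -6.6, 13.2]
width: 0.0198
```

Emit:
arm_command([
  [[0,0,0,0,0,-0.001,18],[0,0,0,0,-0.001,0,18],[0,0,0,0,-0.001,0,18],[0,0,0,0,0,0,18],[0,0,0,0,0,0,18]],
])

```text
time: 7.45
ee_pos: [0.4386, 0.1163, 0.098]
eef_rot: [0.998, -0.06, -0.0, 0.002]
ft_force: [-3.5, -9.3, 7.7]
width: 0.0198
```

```bash
python3 -c "
from h import *
go(U2W(-50,112,97),AY)
shot('scene','s6');crop('s6',370,165,450,205,8,'s6c')
shot('top','t6');crop('t6',200,265,345,315,5,'t6c')"
```

```text
t 7.45 tcp [0.4386 0.1163 0.098 ] U [-46.1 111.7] F [-3.5 -9.3  7.7] w 0.0198
shift tool mm [-0.3  3.9  1. ]
turn [ 0.0031  0.0003 -0.0012]
shift after turn [-0.3  3.9  1. ]
```

View pics/s6c.png

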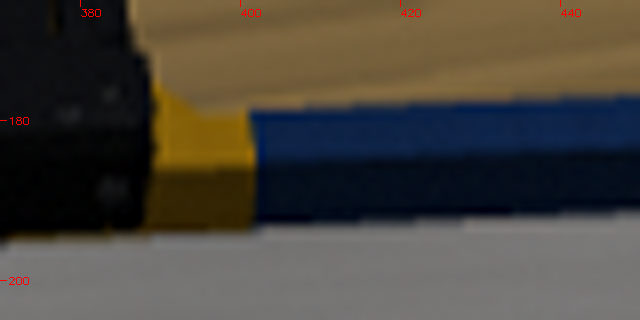

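View pics/t6c.png

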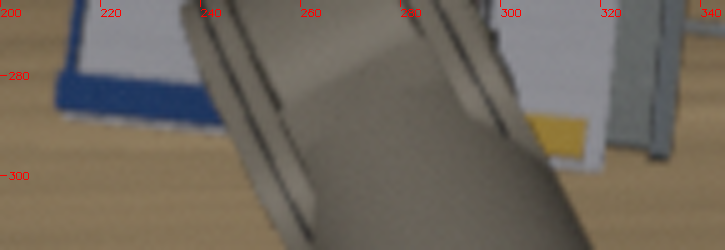

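Emit:
arm_command([
  [[0,0,0,0,0.001,-0.001,18],[0,0,0,0,0,0,40],[0,0,0,0,0,0,40],[0,0,0,0,0,0,40],[0,0,0,0,0,-0.03,40],[0,0,0,0,0,-0.04,40],[0,0,0,0,0.05,0,40],[0,0,0,0,0.05,0,40],[0,0,0,0,0.05,0,40],[0,0,0,0,0.05,0,40],[0,0,0,0,0,0,40]],
])

```text
time: 8.93
ee_pos: [0.4141, -0.0844, 0.1687]
eef_rot: [0.998, -0.062, -0.0, 0.0]
ft_force: [-0.1, 1.2, 0.2]
width: 0.0351
```

```bash
python3 -c "
from h import *
go(U2W(-208,0,150),AX)
shot('scene','s7');crop('s7',290,160,480,300,4,'s7c')
shot('top','t7');crop('t7',200,190,365,315,5,'t7c')"
```

```text
t 8.93 tcp [ 0.4141 -0.0844  0.1687] U [-248.2  112.1] F [-0.1  1.2  0.2] w 0.0351
shift tool mm [111.9 -40.8  18.7]
turn [ 2.0000e-04  4.0000e-04 -1.5762e+00]
shift after turn [ 40.2 112.1  18.7]
```

View pics/s7c.png

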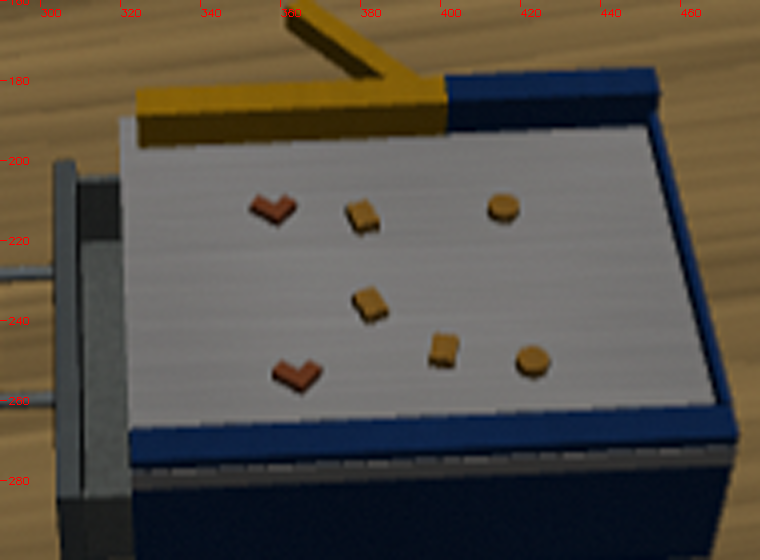

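View pics/t7c.png

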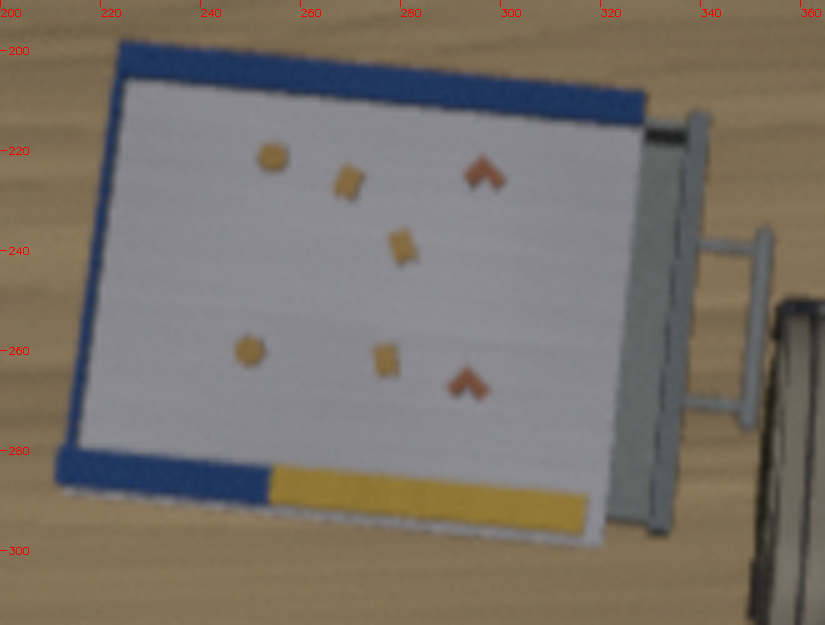

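```bash
python3 -c "
from h import *
t=load('t7')
print(read_state()['joint_positions'])
for q in [(352.3,236.3),(349.4,274.3)]: print(W2U(w(t,q[0]-.45,q[1]-.45,.06)))
"
```

```text
[ 6.89054229e-01 -4.48055175e-02 -5.81468146e-01  2.01585653e+00
 -2.71709187e-02  1.16319677e+00 -6.84014667e-04]
[-206.8712323  -48.7437079]
[-207.68154113   53.39718256]
```

Emit:
arm_command([
  [[0,0,-0.1576,0,0,0,30],[0,0,-0.1576,0,0,0,30],[0,0,-0.1576,0,0,0,30],[0,0,-0.1576,0,0,0,30],[0,0,-0.1576,0,0,0,30],[0,0,-0.1576,0,0,0,30],[0,0,-0.1576,0,0,0,30],[0,0,-0.1576,0,0,0,30],[0,0,-0.1576,0,0,0,30],[0,0,-0.1576,0,0,0,30],[0,0,0,0.0135,0.037,0,30],[0,0,0,0.0135,0.037,0,30],[0,0,0,0.0135,0.037,0,30],[0,0,0,0,0,0,30]],
])

```text
time: 10.78
ee_pos: [0.5315, -0.0503, 0.1684]
eef_rot: [0.745, 0.667, 0.001, -0.001]
ft_force: [-0.3, -0.2, -0.4]
width: 0.0263
```

```bash
python3 -c "
from h import *
go(U2W(-207.3,2,100),AX)
shot('scene','s8');crop('s8',250,160,410,300,4,'s8c')"
```

```text
t 10.78 tcp [ 0.5315 -0.0503  0.1684] U [-200.4   -0.3] F [-0.3 -0.2 -0.4] w 0.0263
shift tool mm [-7.1 -2.4 68.4]
turn [-0.0001 -0.0027  0.0097]
shift after turn [-6.9 -2.3 68.4]
```

View pics/s8c.png

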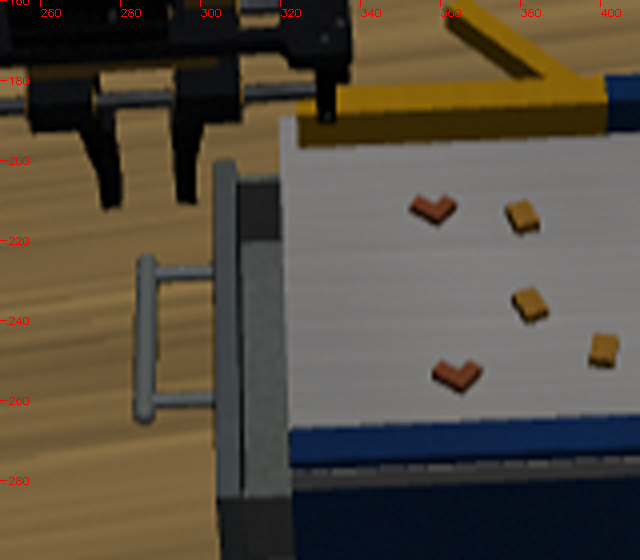

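Emit:
arm_command([
  [[0,0,0.0097,-0.007,-0.0023,0.03,30],[0,0,0,0,0,0.03,30],[0,0,0,0,0,0.03,30],[0,0,0,0,0,0.028,30],[0,0,0,0,0,0,30]],
])

```text
time: 11.45
ee_pos: [0.5245, -0.0598, 0.0496]
eef_rot: [0.749, 0.662, -0.001, -0.001]
ft_force: [0.1, 0.1, 0.5]
width: 0.0258
```

```bash
python3 -c "
from h import *
go(U2W(-207.3,2,49),AX)
shot('scene','s9');crop('s9',250,160,410,300,4,'s9c')"
```

```text
t 11.45 tcp [ 0.5245 -0.0598  0.0496] U [-210.6    5.4] F [0.1 0.1 0.5] w 0.0258
shift tool mm [3.3 3.4 0.5]
turn [-0.0036 -0.0001 -0.0034]
shift after turn [3.3 3.4 0.6]
```

View pics/s9c.png

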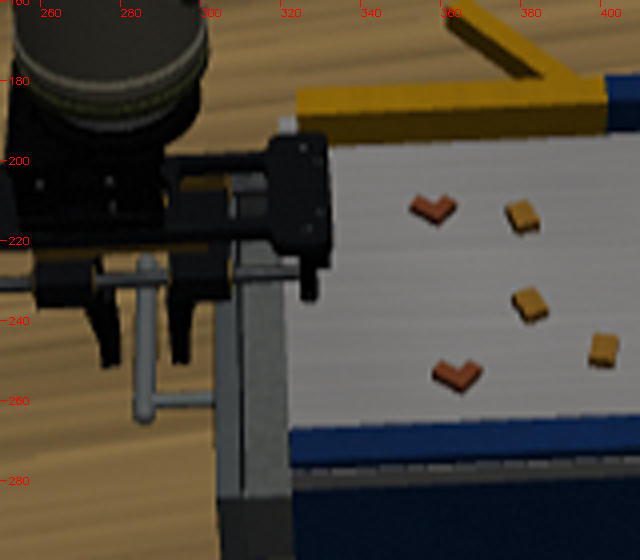

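Emit:
arm_command([
  [[0,0,0,0.002,0,0,8],[0,0,0,0,0,0,8],[0,0,0,0,0,0,8],[0,0,0,-0.01,0,0,8],[0,0,0,-0.015,0,0,8],[0,0,0,-0.015,0,0,8],[0,0,0,-0.015,0,0,8],[0,0,0,-0.015,0,0,8],[0,0,0,-0.015,0,0,8],[0,0,0,-0.01,0,0,8],[0,0,0,-0.007,0,0,8],[0,0,0,-0.004,0,0,8],[0,0,0,0,0,0,8]],
], newtons=20)

```text
time: 13.12
ee_pos: [0.5139, -0.1646, 0.0518]
eef_rot: [0.75, 0.662, -0.0, 0.001]
ft_force: [-3.9, -0.5, 8.6]
width: 0.0099
```

```bash
python3 -c "
from h import *
go(U2W(-315,2,49),AX)
shot('scene','s10');crop('s10',200,160,400,300,4,'s10c')"
```

```text
t 13.12 tcp [ 0.5139 -0.1646  0.0518] U [-316.     3.5] F [-3.9 -0.5  8.6] w 0.0099
shift tool mm [1.  1.5 2.8]
turn [ 0.0007  0.001  -0.0052]
shift after turn [1.  1.5 2.8]
```

View pics/s10c.png

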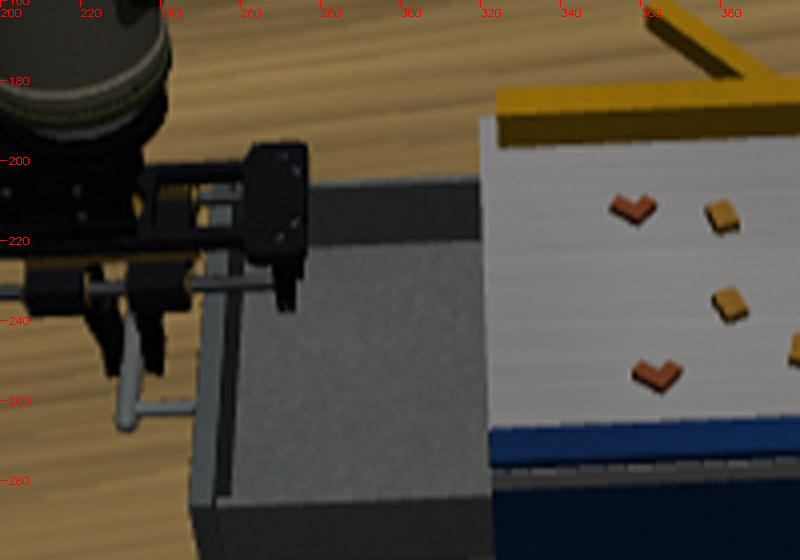

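Emit:
arm_command([
  [[0,0,0,0,0,0,30],[0,0,0,0,0,0,30],[0,0,0,0,0,-0.03,30],[0,0,0,0,0,-0.04,50],[0,0,0,0,0,-0.05,69],[0,0,0.165,0,0,0,69],[0,0,0.165,0,0,0,69],[0,0,0.165,0,0,0,69],[0,0,0.165,0,0,0,69],[0,0,0.165,0,0,0,69],[0,0,0.165,0,0,0,69],[0,0,0.165,0,0,0,69],[0,0,0.165,0,0,0,69],[0,0,0.167,0,0,0,69]],
])

```text
time: 14.92
ee_pos: [0.5136, -0.1635, 0.1706]
eef_rot: [1.0, -0.022, -0.0, -0.0]
ft_force: [0.4, 0.5, 0.7]
width: 0.0603
```

```bash
python3 -c "
from h import *
go([.529,-.348,.17],-.035)
shot('scene','s11');shot('top','t11');crop('t11',320,200,500,310,4,'t11c');crop('s11',85,180,345,330,3,'s11c')"
```

```text
t 14.93 tcp [ 0.5136 -0.1635  0.1706] U [-314.9    4. ] F [0.4 0.5 0.7] w 0.0603
shift tool mm [ 23.7 183.7   0.5]
turn [-0.0002  0.0004 -0.01  ]
shift after turn [ 21.9 183.9   0.6]
```

View pics/t11c.png

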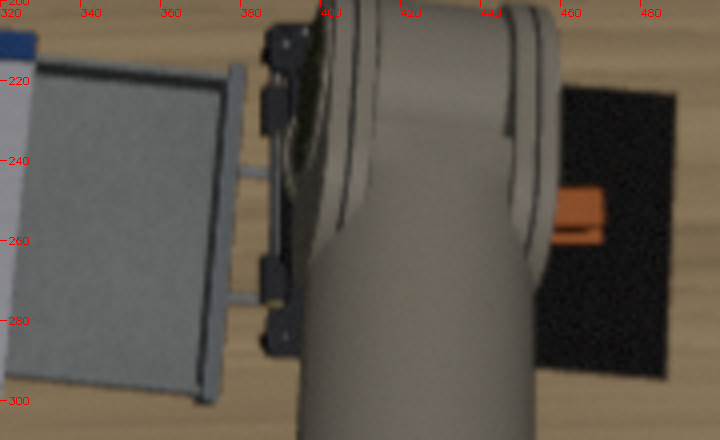

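View pics/s11c.png

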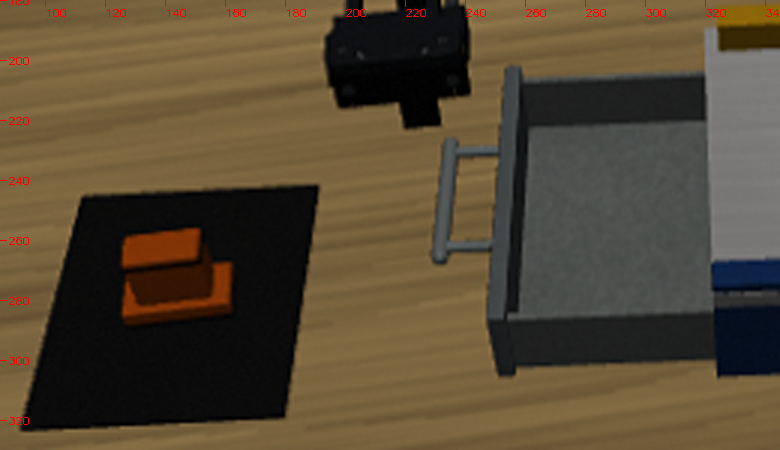

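```bash
python3 -c "
from h import *
s=load('s0');t=load('t0');h=.45
S=[(t,(18,35,19),(444,247)),(t,(-18,35,19),(444.5,260.8)),(t,(-13,-25,64),(470.5,256)),(t,(13,-25,64),(470.7,247)),(t,(13,25,64),(452,247)),(t,(-13,25,64),(451.7,256))]
Q=[(s,(18,-35,4),(126.5,288.5)),(s,(18,35,4),(162,284)),(s,(18,-35,19),(126,285.5)),(s,(18,35,19),(162,281.5)),(s,(-18,35,19),(162,267.5)),(s,(-13,-25,64),(127,259)),(s,(-13,25,64),(152,256)),(s,(13,25,64),(151,266)),(s,(13,-25,64),(125.5,269.5))]
f=lambda L:[(c,P,(a-h,b-h)) for c,P,(a,b) in L]
for L in (S,Q,S+Q):
  x,e=fit(f(L),[.5,-.35,0]);print(x,np.abs(e).max())
"
```

```text
[ 0.52937259 -0.34809918 -0.03487548] 0.6051012631292565
[ 0.53096879 -0.34940999 -0.03116568] 2.104477897642198
[ 0.53032833 -0.34908101 -0.03214003] 1.8461715508232146
```

Emit:
arm_command([
  [[0,0,-0.01,0,0,0,69],[0,0,0,0.0056,0.046,0,69],[0,0,0,0.0056,0.046,0,69],[0,0,0,0.0056,0.046,0,69],[0,0,0,0.0057,0.0463,0,69],[0,0,0,0,0,0.03,69],[0,0,0,0,0,0.03,69],[0,0,0,0,0,0,69]],
])

```text
time: 16.02
ee_pos: [0.5293, -0.3477, 0.1085]
eef_rot: [1.0, -0.013, -0.002, -0.001]
ft_force: [0.3, -0.5, 0.6]
width: 0.0601
```

```bash
python3 -c "
from h import *
go([.530,-.3485,.037],-.033)
shot('scene','s12');crop('s12',85,200,215,320,5,'s12c')"
```

```text
t 16.02 tcp [ 0.5293 -0.3477  0.1085] U [-495.9  -33.6] F [ 0.3 -0.5  0.6] w 0.0601
shift tool mm [ 1.   1.  71.5]
turn [-0.0025  0.004   0.0061]
shift after turn [ 0.7  0.8 71.5]
```

View pics/s12c.png

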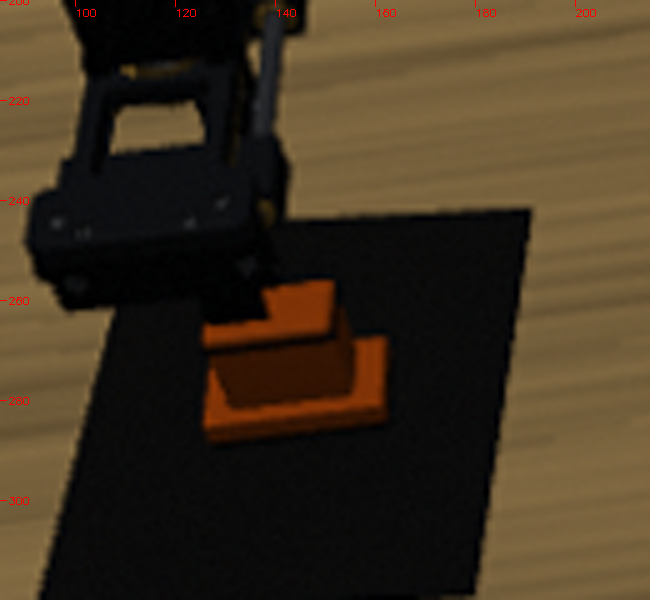

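Emit:
arm_command([
  [[0,0,0.006,0.001,0.001,0.025,69],[0,0,0,0,0,0.025,69],[0,0,0,0,0,0.0215,69],[0,0,0,0,0,0,69]],
])

```text
time: 16.58
ee_pos: [0.5316, -0.3493, 0.0396]
eef_rot: [1.0, -0.017, -0.0, -0.0]
ft_force: [0.2, 0.0, -0.5]
width: 0.0597
```

```bash
python3 -c "
from h import *
go([.530,-.3485,.037],-.033)
shot('scene','s13');crop('s13',85,200,215,320,5,'s13c')"
```

```text
t 16.57 tcp [ 0.5316 -0.3493  0.0396] U [-497.2  -36.1] F [ 0.2  0.  -0.5] w 0.0597
shift tool mm [-1.7 -0.7  2.6]
turn [-0.0004  0.0006 -0.0013]
shift after turn [-1.7 -0.7  2.6]
```

View pics/s13c.png

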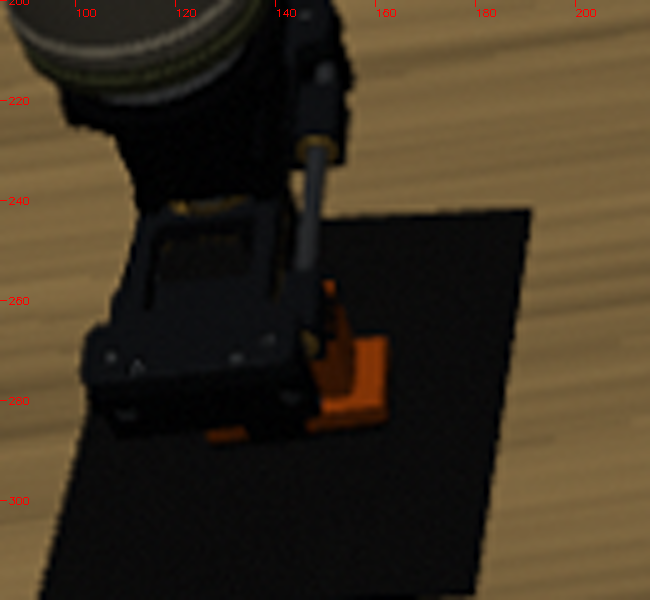

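Emit:
arm_command([
  [[0,0,0,0,0,0.002,69],[0,0,0,0,0,0,15],[0,0,0,0,0,0,15],[0,0,0,0,0,0,15],[0,0,0,0,0,0,15],[0,0,0,0,0,0,15],[0,0,0,0,0,0,15]],
], newtons=40)

```text
time: 17.5
ee_pos: [0.5315, -0.3495, 0.0373]
eef_rot: [1.0, -0.018, -0.0, -0.0]
ft_force: [-1.2, 1.1, 2.0]
width: 0.026
```

Emit:
arm_command([
  [[0,0,0,0,0,-0.02,15],[0,0,0,0,0,-0.04,15],[0,0,0,0,0,-0.04,15],[0,0,0,0,0,-0.04,15],[0,0,0,0,0,0,15]],
])

```text
time: 18.12
ee_pos: [0.5337, -0.3503, 0.1825]
eef_rot: [1.0, -0.018, 0.003, 0.002]
ft_force: [0.6, 0.3, -2.5]
width: 0.0258
```

```bash
python3 -c "
from h import *
go(U2W(90,-60,190),AX)
print(read_state()['joint_positions'])
shot('scene','s14');crop('s14',65,150,235,290,4,'s14c')"
```

```text
t 18.12 tcp [ 0.5337 -0.3503  0.1825] U [-498.   -38.2] F [ 0.6  0.3 -2.5] w 0.0258
shift tool mm [  70.9 -584.    -9.2]
turn [ 0.0079 -0.0027 -1.487 ]
shift after turn [588.   21.8  -7.5]
[ 0.71624022  0.39806765 -0.2706294   1.48349307  0.10937118  1.26717543
  0.39830219]
```

View pics/s14c.png

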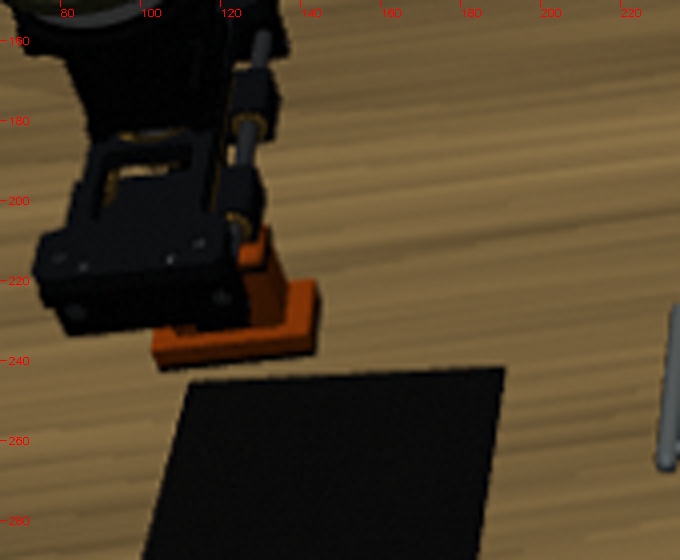

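Emit:
arm_command([
  [[0,0,-0.1487,0,0,-0.01,15],[0,0,-0.1487,0,0,0,15],[0,0,-0.1487,0,0,0,15],[0,0,-0.1487,0,0,0,15],[0,0,-0.1487,0,0,0,15],[0,0,-0.1487,0,0,0,15],[0,0,-0.1487,0,0,0,15],[0,0,-0.1487,0,0,0,15],[0,0,-0.1487,0,0,0,15],[0,0,-0.1487,0,0,0,15],[0,0,0,0,0,0,15]],
])

```text
time: 19.55
ee_pos: [0.5312, -0.3492, 0.1862]
eef_rot: [0.748, 0.663, -0.0, -0.001]
ft_force: [0.6, -0.3, -2.6]
width: 0.0254
```

```bash
python3 -c "
from h import *
go(U2W(85,-57,190),AX)
print(read_state()['joint_positions'])"
```

```text
t 19.55 tcp [ 0.5312 -0.3492  0.1862] U [-497.2  -35.6] F [ 0.6 -0.3 -2.6] w 0.0254
shift tool mm [582.2  20.8  -3.2]
turn [-0.0015 -0.0011 -0.001 ]
shift after turn [582.2  21.4  -3.8]
[ 0.88889043  0.42912013 -0.50342593  1.46665608  0.20919219  1.3012836
  1.81821081]
```

Emit:
arm_command([
  [[0,0,0,0.048,0,-0.004,15],[0,0,0,0.048,0,0,15],[0,0,0,0.048,0,0,15],[0,0,0,0.048,0,0,15],[0,0,0,0.048,0.0107,0,15],[0,0,0,0.048,0.0107,0,15],[0,0,0,0.048,0,0,15],[0,0,0,0.048,0,0,15],[0,0,0,0.048,0,0,15],[0,0,0,0.048,0,0,15],[0,0,0,0.048,0,0,15],[0,0,0,0.03,0,0,15],[0,0,0,0.024,0,0,15],[0,0,0,0,0,0,15]],
])

```text
time: 21.3
ee_pos: [0.6213, 0.2284, 0.1905]
eef_rot: [0.748, 0.664, -0.0, -0.001]
ft_force: [-0.4, -1.1, -2.4]
width: 0.0255
```

```bash
python3 -c "
from h import *
go(U2W(85,-57,119),AX)
print(read_state()['joint_positions'])
shot('scene','s15');crop('s15',290,120,490,300,4,'s15c')"
```

```text
t 21.3 tcp [0.6213 0.2284 0.1905] U [ 87.  -56.3] F [-0.4 -1.1 -2.4] w 0.0255
shift tool mm [-2.1  0.8 71.5]
turn [-0.0017 -0.0007  0.0001]
shift after turn [-2.   0.7 71.5]
[ 0.07164365  0.53040415 -0.70619701  1.37558731  0.34076315  1.35970125
  0.81444512]
```

View pics/s15c.png

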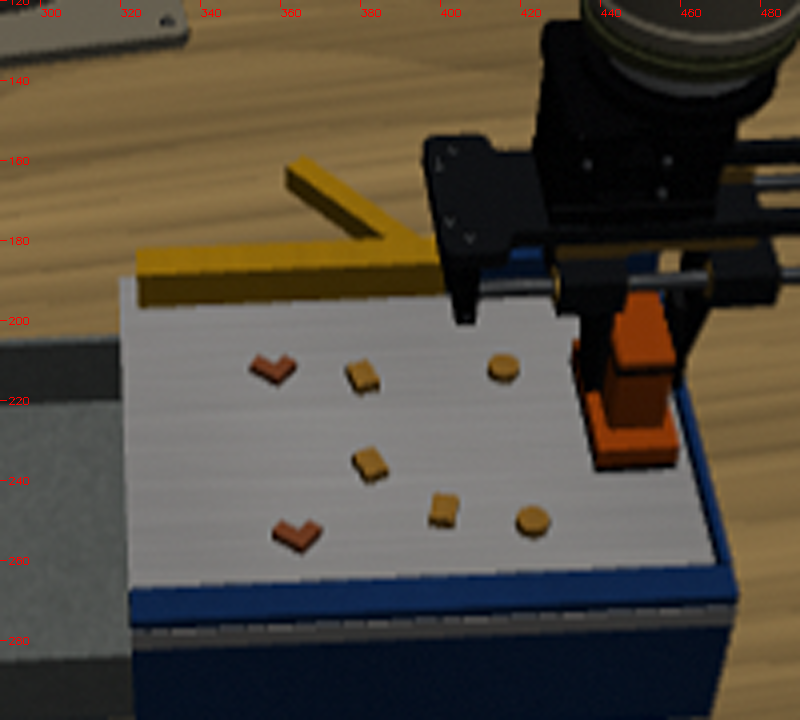

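Emit:
arm_command([
  [[0,0,0,0,0.0005,0.025,15],[0,0,0,0,0,0.025,15],[0,0,0,0,0,0.018,15],[0,0,0,0,0,0.003,15],[0,0,0,0,0,0,15]],
])

```text
time: 21.98
ee_pos: [0.6232, 0.2256, 0.1209]
eef_rot: [0.748, 0.663, 0.0, 0.0]
ft_force: [-0.2, -0.8, -1.4]
width: 0.0258
```

```bash
python3 -c "
from h import *
go(U2W(85,-57,119),AX)
shot('scene','s16');crop('s16',290,120,490,300,4,'s16c')"
```

```text
t 21.98 tcp [0.6232 0.2256 0.1209] U [ 84.5 -58.5] F [-0.2 -0.8 -1.4] w 0.0258
shift tool mm [ 0.5 -1.5  1.9]
turn [ 0.0006 -0.0002 -0.001 ]
shift after turn [ 0.5 -1.5  1.9]
```

View pics/s16c.png

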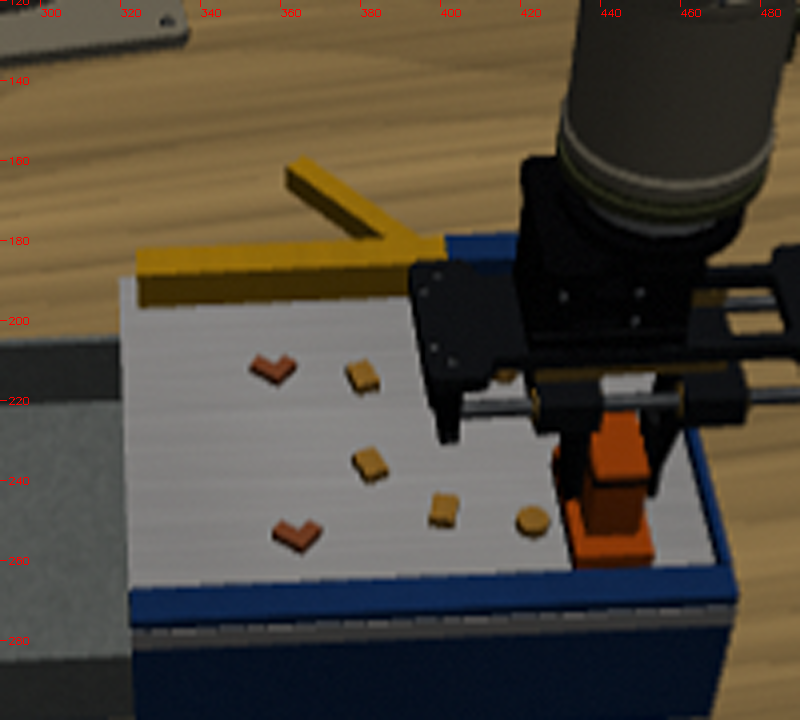

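Emit:
arm_command([
  [[0,0,0,0,-0.001,0.002,15],[0,0,0,0,0,0.001,15],[0,0,0,0,0,0,15],[0,0,0,-0.006,0,0,15],[0,0,0,-0.01,0,0,15],[0,0,0,-0.012,0,0,15],[0,0,0,-0.012,0,0,15],[0,0,0,-0.012,0,0,15],[0,0,0,-0.012,0,0,15],[0,0,0,0,0,0,15]],
])

```text
time: 23.28
ee_pos: [0.6149, 0.1609, 0.1184]
eef_rot: [0.749, 0.663, 0.0, 0.001]
ft_force: [-1.1, -1.2, 9.0]
width: 0.026
```

```bash
python3 -c "
from h import *
go(U2W(-140,-57,119),AX)
shot('scene','s17');crop('s17',290,120,490,300,4,'s17c')"
```

```text
t 23.27 tcp [0.6149 0.1609 0.1184] U [ 19.2 -58. ] F [-1.1 -1.2  9. ] w 0.026
shift tool mm [-159.2   -0.8   -0.5]
turn [ 0.0018  0.0004 -0.0018]
shift after turn [-159.2   -1.    -0.6]
```

View pics/s17c.png

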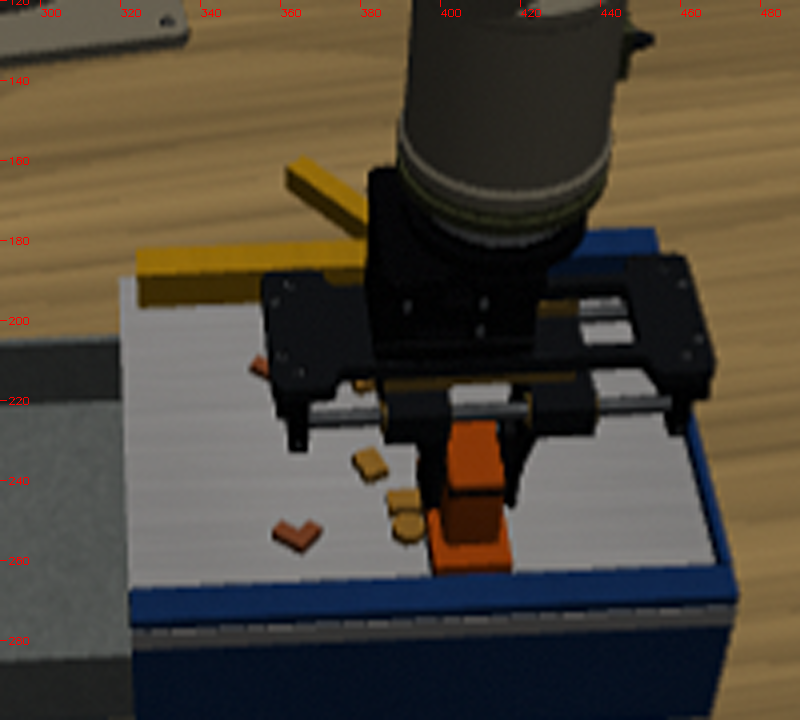

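Emit:
arm_command([
  [[0,0,0,-0.008,0,-0.0003,15],[0,0,0,-0.012,0,0,15],[0,0,0,-0.012,0,0,15],[0,0,0,-0.012,0,0,15],[0,0,0,-0.012,0,0,15],[0,0,0,-0.012,0,0,15],[0,0,0,-0.01,0,0,15],[0,0,0,0,0,0,15]],
])

```text
time: 24.32
ee_pos: [0.6052, 0.0836, 0.1184]
eef_rot: [0.748, 0.663, 0.0, 0.0]
ft_force: [-0.4, 1.2, 8.1]
width: 0.0259
```

```bash
python3 -c "
from h import *
go(U2W(-140,-57,119),AX)
shot('scene','s18');crop('s18',250,120,450,300,4,'s18c')"
```

```text
t 24.32 tcp [0.6052 0.0836 0.1184] U [-58.7 -57.6] F [-0.4  1.2  8.1] w 0.0259
shift tool mm [-81.3  -0.5  -0.6]
turn [ 0.0011  0.0003 -0.0014]
shift after turn [-81.3  -0.6  -0.6]
```

View pics/s18c.png

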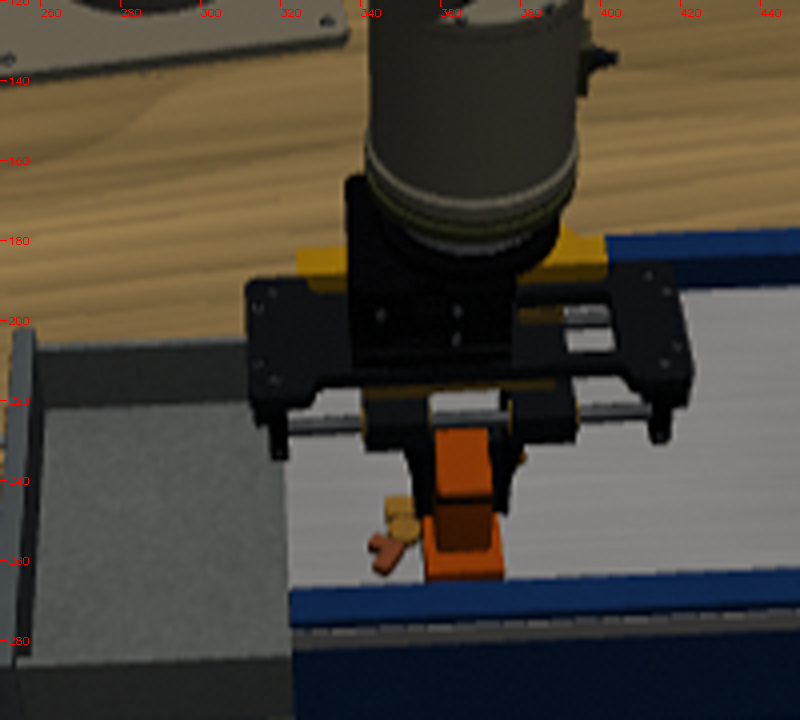

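Emit:
arm_command([
  [[0,0,0,-0.008,0,0,15],[0,0,0,-0.012,0,0,15],[0,0,0,-0.012,0,0,15],[0,0,0,-0.012,0,0,15],[0,0,0,-0.012,0,0,15],[0,0,0,-0.01,0,0,15],[0,0,0,-0.01,0,0,15],[0,0,0,-0.006,0,0,15],[0,0,0,-0.003,0,0,15],[0,0,0,0,0,0,15]],
])

```text
time: 25.62
ee_pos: [0.5948, 0.001, 0.1183]
eef_rot: [0.748, 0.664, 0.001, -0.0]
ft_force: [-1.1, 4.7, 8.1]
width: 0.0253
```

```bash
python3 -c "
from h import *
go(U2W(-140,-57,119),AX)
shot('scene','s19');crop('s19',220,120,420,300,4,'s19c')"
```

```text
t 25.62 tcp [0.5948 0.001  0.1183] U [-141.9  -57.1] F [-1.1  4.7  8.1] w 0.0253
shift tool mm [ 1.9 -0.1 -0.7]
turn [ 0.0006 -0.0013  0.0001]
shift after turn [ 1.9 -0.1 -0.7]
```

View pics/s19c.png

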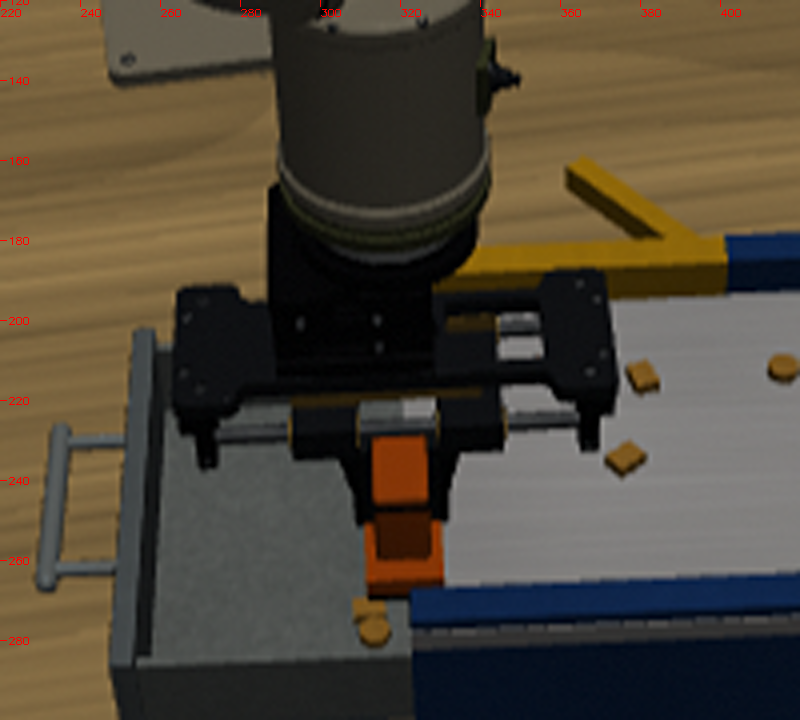

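Emit:
arm_command([
  [[0,0,0,0,0,-0.03,15],[0,0,0,0,0,-0.03,15],[0,0,0,0.04,-0.012,0,15],[0,0,0,0.04,-0.012,0,15],[0,0,0,0.042,-0.012,0,15],[0,0,0,0.042,-0.012,0,15],[0,0,0,0,0,0,15]],
])

```text
time: 26.55
ee_pos: [0.5648, 0.1721, 0.177]
eef_rot: [0.746, 0.666, -0.0, -0.001]
ft_force: [0.6, -0.9, -2.6]
width: 0.0258
```

```bash
python3 -c "
from h import *
go(U2W(20,-8,120),AX)
s=shot('scene','s20');crop('s20',240,130,440,300,4,'s20c');print(W2U(w(s,374.5,234,.091)))
shot('top','t20');crop('t20',230,190,390,310,5,'t20c')"
```

```text
t 26.55 tcp [0.5648 0.1721 0.177 ] U [24.4 -6.9] F [ 0.6 -0.9 -2.6] w 0.0258
shift tool mm [-4.4  1.2 57. ]
turn [-0.0018 -0.0004  0.0053]
shift after turn [-4.4  1.1 57. ]
[-35.59248385 -17.12049284]
```

View pics/s20c.png

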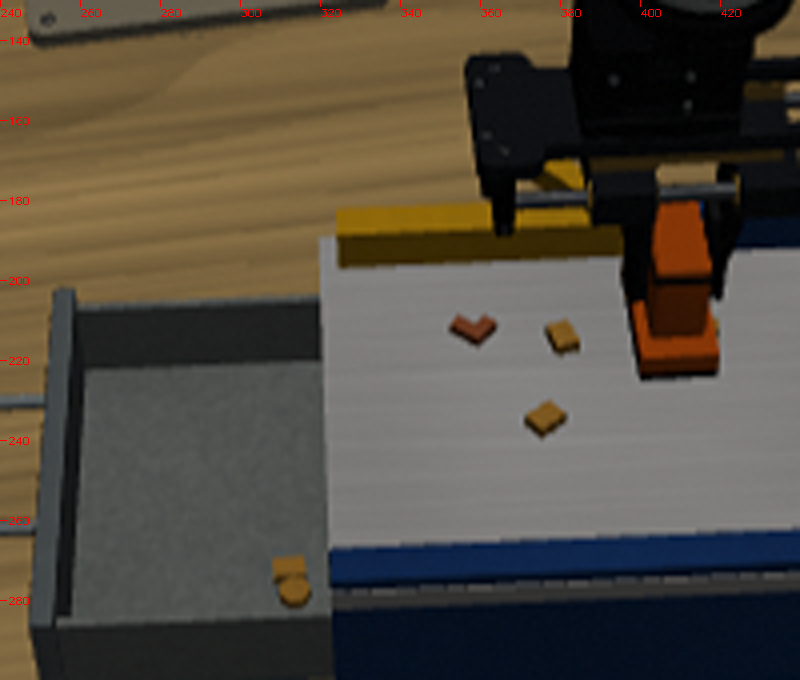

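View pics/t20c.png

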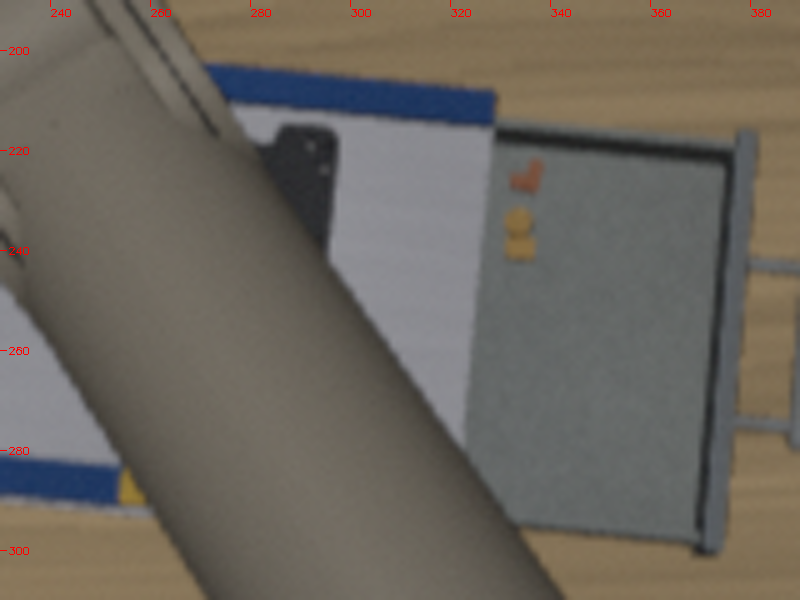

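Emit:
arm_command([
  [[0,0,0.005,-0.004,0.001,0.025,15],[0,0,0,0,0,0.022,15],[0,0,0,0,0,0.008,15],[0,0,0,0,0,0.003,15],[0,0,0,0,0,0,15],[0,0,0,-0.008,0,0,15],[0,0,0,-0.012,0,0,15],[0,0,0,-0.012,0,0,15],[0,0,0,-0.012,0,0,15],[0,0,0,-0.012,0,0,15],[0,0,0,-0.012,0,0,15],[0,0,0,-0.012,0,0,15],[0,0,0,0,0,0,15]],
])

```text
time: 28.28
ee_pos: [0.5573, 0.0842, 0.1196]
eef_rot: [0.75, 0.661, -0.0, 0.0]
ft_force: [0.4, 0.8, -2.6]
width: 0.0254
```

```bash
python3 -c "
from h import *
go(U2W(-142,-8,118.5),AX)
s=shot('scene','s21');crop('s21',240,130,440,300,4,'s21c')"
```

```text
t 28.27 tcp [0.5573 0.0842 0.1196] U [-63.8 -10. ] F [ 0.4  0.8 -2.6] w 0.0254
shift tool mm [-78.3  -1.4   1.1]
turn [ 0.      0.0007 -0.0069]
shift after turn [-78.2  -2.    1.1]
```

View pics/s21c.png

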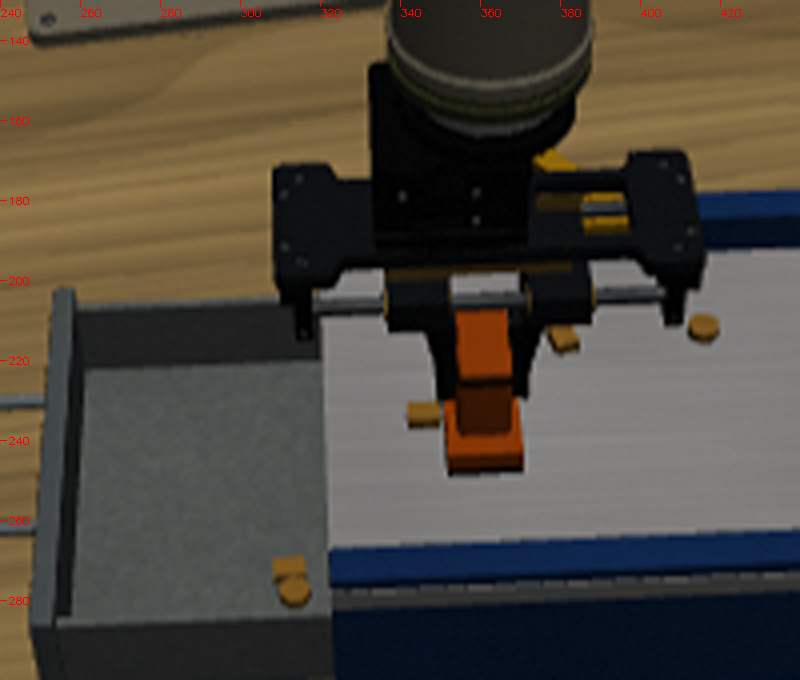

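Emit:
arm_command([
  [[0,0,-0.006,-0.006,0,0.001,15],[0,0,0,-0.012,0,0,15],[0,0,0,-0.012,0,0,15],[0,0,0,-0.012,0,0,15],[0,0,0,-0.012,0,0,15],[0,0,0,-0.011,0,0,15],[0,0,0,-0.01,0,0,15],[0,0,0,-0.004,0,0,15],[0,0,0,0,0,0,15],[0,0,0,0,0,-0.03,15],[0,0,0,0,0,-0.03,15],[0,0,0,0.045,-0.011,0,15],[0,0,0,0.045,-0.012,0,15],[0,0,0,0.045,-0.012,0,15],[0,0,0,0.045,-0.012,0,15],[0,0,0,0.045,-0.011,0,15],[0,0,0,0,0,0,15]],
])

```text
time: 30.45
ee_pos: [0.5149, 0.2427, 0.1789]
eef_rot: [0.745, 0.667, 0.001, -0.001]
ft_force: [-0.8, -0.9, -2.3]
width: 0.0259
```

```bash
python3 -c "
from h import *
go(U2W(85,50,119),AX)
s=shot('scene','s22');crop('s22',240,110,480,300,3,'s22c')
shot('top','t22');crop('t22',200,190,390,310,4,'t22c')"
```

```text
t 30.45 tcp [0.5149 0.2427 0.1789] U [88.5 51. ] F [-0.8 -0.9 -2.3] w 0.0259
shift tool mm [-3.7  1.  59.9]
turn [-0.0007 -0.0025  0.0083]
shift after turn [-3.5  1.  59.9]
```

View pics/s22c.png

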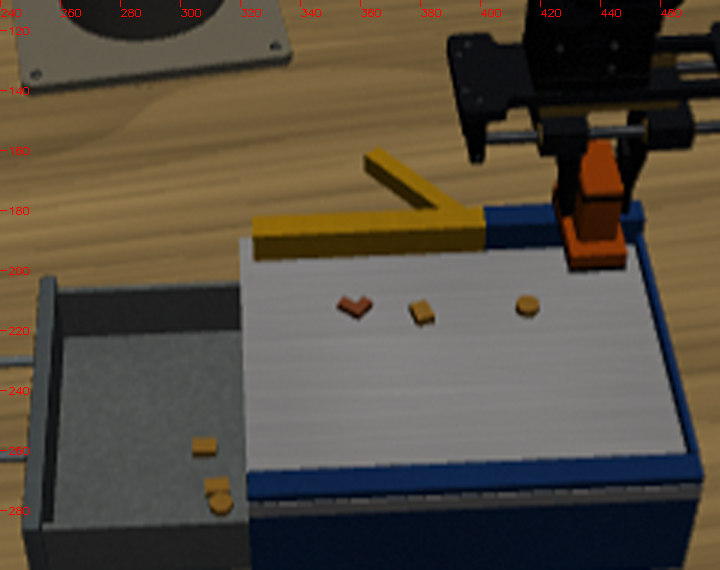

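View pics/t22c.png

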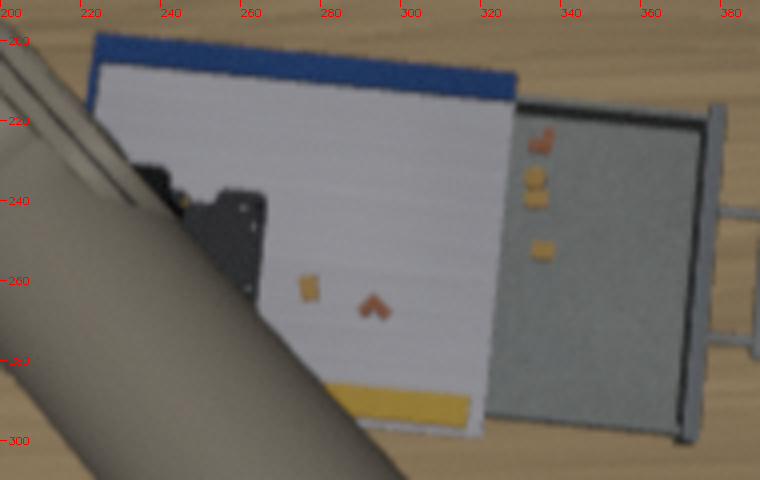

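Emit:
arm_command([
  [[0,0,0.006,-0.004,0.002,0.025,15],[0,0,0,0,0,0.025,15],[0,0,0,0,0,0.008,15],[0,0,0,0,0,0.003,15],[0,0,0,0,0,0,15],[0,0,0,-0.008,0,0,15],[0,0,0,-0.012,0,0,15],[0,0,0,-0.012,0,0,15],[0,0,0,-0.012,0,0,15],[0,0,0,-0.012,0,0,15],[0,0,0,-0.012,0,0,15],[0,0,0,-0.012,0,0,15],[0,0,0,0,0,0,15]],
])

```text
time: 32.17
ee_pos: [0.5089, 0.1516, 0.1183]
eef_rot: [0.751, 0.661, -0.0, 0.001]
ft_force: [-1.3, -1.8, 8.6]
width: 0.0257
```

```bash
python3 -c "
from h import *
go(U2W(-142,50,118.5),AX)
s=shot('scene','s23');crop('s23',240,130,480,300,3,'s23c')"
```

```text
t 32.17 tcp [0.5089 0.1516 0.1183] U [-2.6 46.1] F [-1.3 -1.8  8.6] w 0.0257
shift tool mm [-139.4   -2.8   -0. ]
turn [ 0.0011  0.0012 -0.0076]
shift after turn [-139.4   -3.9   -0.2]
```

View pics/s23c.png

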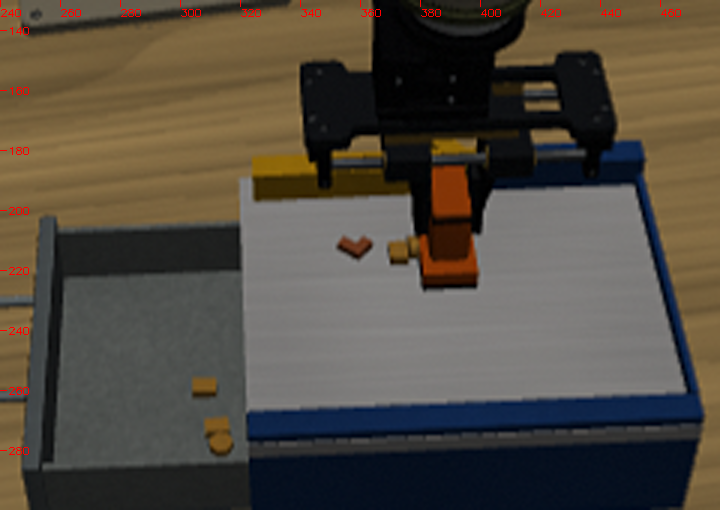

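Emit:
arm_command([
  [[0,0,-0.006,-0.006,0,0,15],[0,0,0,-0.012,-0.002,0,15],[0,0,0,-0.012,0,0,15],[0,0,0,-0.012,0,0,15],[0,0,0,-0.012,0,0,15],[0,0,0,-0.012,0,0,15],[0,0,0,-0.009,0,0,15],[0,0,0,0,0,0,15]],
])

```text
time: 33.22
ee_pos: [0.4978, 0.0777, 0.1183]
eef_rot: [0.748, 0.663, 0.0, 0.001]
ft_force: [-0.6, -0.1, 8.7]
width: 0.0257
```

```bash
python3 -c "
from h import *
go(U2W(-142,50,118.5),AX)
s=shot('scene','s24');crop('s24',240,130,480,300,3,'s24c')"
```

```text
t 33.23 tcp [0.4978 0.0777 0.1183] U [-77.3  48.3] F [-0.6 -0.1  8.7] w 0.0257
shift tool mm [-64.7  -1.6  -0.1]
turn [ 0.0011  0.0009 -0.0014]
shift after turn [-64.7  -1.7  -0.2]
```

View pics/s24c.png

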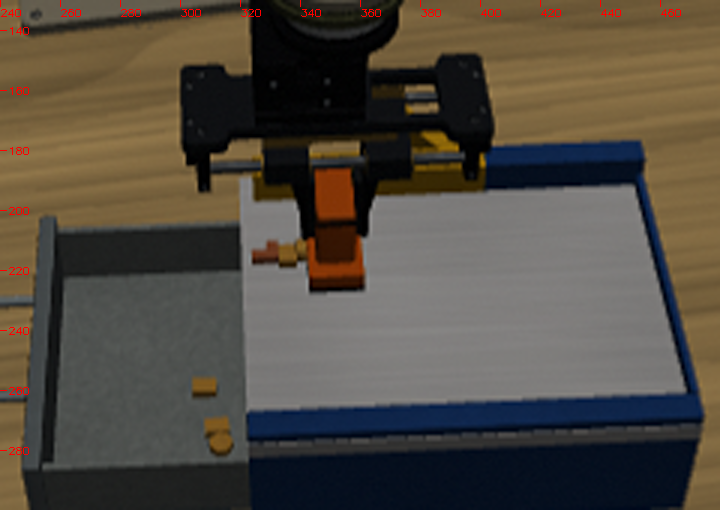

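Emit:
arm_command([
  [[0,0,0,-0.008,0,0,15],[0,0,0,-0.01,0,0,15],[0,0,0,-0.01,0,0,15],[0,0,0,-0.01,0,0,15],[0,0,0,-0.01,0,0,15],[0,0,0,-0.01,0,0,15],[0,0,0,-0.006,0,0,15],[0,0,0,-0.002,0,0,15],[0,0,0,0,0,0,15],[0,0,0,0,0,-0.03,15],[0,0,0,0,0,-0.04,15],[0,0,0,0,0,0,15]],
])

```text
time: 34.78
ee_pos: [0.4904, 0.0126, 0.1896]
eef_rot: [0.748, 0.663, 0.001, 0.002]
ft_force: [0.2, -0.1, -2.6]
width: 0.0257
```

```bash
python3 -c "
from h import *
go([.53,-.35,.19],-.033)
s=shot('scene','s25');crop('s25',200,110,480,310,3,'s25c')"
```

```text
t 34.77 tcp [0.4904 0.0126 0.1896] U [-142.8   47.9] F [ 0.2 -0.1 -2.6] w 0.0257
shift tool mm [-3.552e+02  8.280e+01  3.000e-01]
turn [ 3.6000e-03 -1.4000e-03  1.4835e+00]
shift after turn [ 51.5 361.1  -0.4]
```

View pics/s25c.png

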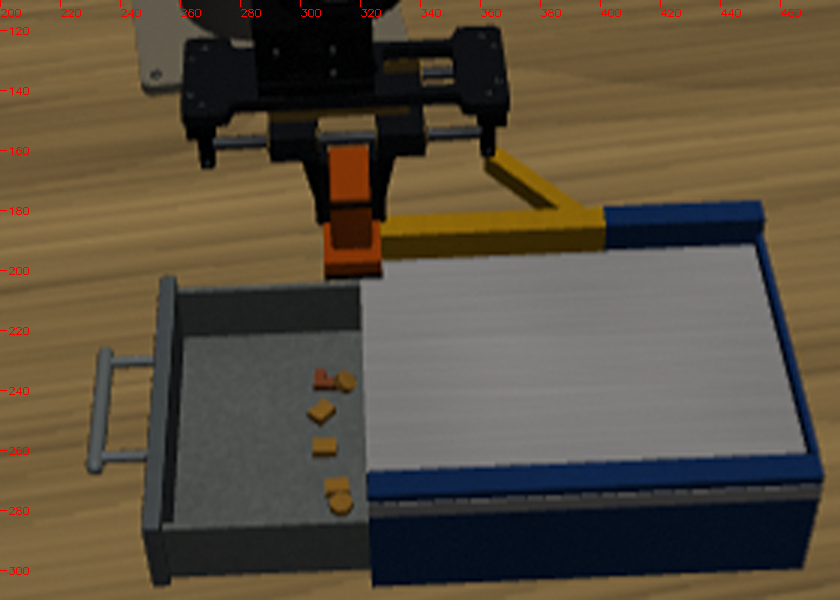

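Emit:
arm_command([
  [[0,0,0,-0.0444,0.0104,0,15],[0,0,0,-0.0444,0.0104,0,15],[0,0,0,-0.0444,0.0104,0,15],[0,0,0,-0.0444,0.0104,0,15],[0,0,0,-0.0444,0.0104,0,15],[0,0,0,-0.0444,0.0104,0,15],[0,0,0,-0.0444,0.0104,0,15],[0,0,0,-0.0444,0.0104,0,15],[0,0,0.1484,0,0,0,15],[0,0,0.1484,0,0,0,15],[0,0,0.1484,0,0,0,15],[0,0,0.1484,0,0,0,15],[0,0,0.1484,0,0,0,15],[0,0,0.1484,0,0,0,15],[0,0,0.1484,0,0,0,15],[0,0,0.1484,0,0,0,15],[0,0,0.1484,0,0,0,15],[0,0,0.148,0,0,0,15],[0,0,0,0,0,0,15]],
])

```text
time: 37.2
ee_pos: [0.529, -0.3486, 0.1856]
eef_rot: [1.0, -0.016, -0.002, -0.0]
ft_force: [-0.5, -0.8, -2.4]
width: 0.0258
```

```bash
python3 -c "
from h import *
go([.527,-.352,.039],-.033)
s=shot('scene','s26');crop('s26',65,140,265,320,4,'s26c')"
```

```text
t 37.2 tcp [ 0.529  -0.3486  0.1856] U [-496.9  -33.3] F [-0.5 -0.8 -2.4] w 0.0258
shift tool mm [ -1.4   3.6 146.6]
turn [-0.0009  0.0032  0.002 ]
shift after turn [ -1.9   3.4 146.6]
```

View pics/s26c.png

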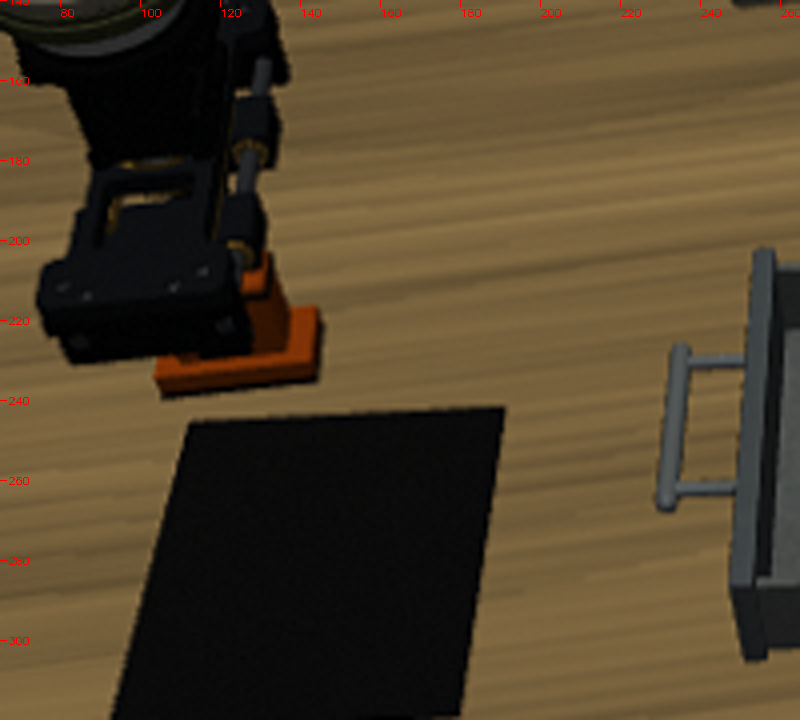

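Emit:
arm_command([
  [[0,0,0,-0.002,0.0035,0.04,15],[0,0,0,0,0,0.04,15],[0,0,0,0,0,0.04,15],[0,0,0,0,0,0.018,15],[0,0,0,0,0,0.006,15],[0,0,0,0,0,0,15],[0,0,0,0,0,0,15]],
])

```text
time: 38.12
ee_pos: [0.5291, -0.3524, 0.0452]
eef_rot: [1.0, -0.015, 0.001, 0.001]
ft_force: [0.5, 0.3, -1.5]
width: 0.0255
```

Emit:
arm_command([
  [[0,0,0,0,0,0.005,15],[0,0,0,0,0,0.002,15],[0,0,0,0,0,0,15],[0,0,0,0,0,0,15]],
])

```text
time: 38.62
ee_pos: [0.5284, -0.352, 0.0374]
eef_rot: [1.0, -0.016, 0.0, 0.0]
ft_force: [-3.4, 1.5, 5.9]
width: 0.0259
```

Contact. Release and rise.

Emit:
arm_command([
  [[0,0,0,0,0,-0.0008,15],[0,0,0,0,0,0,45],[0,0,0,0,0,0,69],[0,0,0,0,0,0,69],[0,0,0,0,0,0,69],[0,0,0,0,0,-0.03,69],[0,0,0,0,0,-0.04,69],[0,0,0,0,0,-0.06,69],[0,0,0,0,0,0,30]],
])

```text
time: 39.75
ee_pos: [0.5308, -0.3532, 0.1731]
eef_rot: [1.0, -0.016, 0.004, 0.002]
ft_force: [-0.2, 0.5, -1.0]
width: 0.0555
```

```bash
python3 -c "
from h import *
t=load('t20')
go(U2W(-316,2,170),AX)
s=shot('scene','s27');crop('s27',65,160,265,320,4,'s27c')"
```

```text
t 39.75 tcp [ 0.5308 -0.3532  0.1731] U [-501.2  -35.7] F [-0.2  0.5 -1. ] w 0.0555
shift tool mm [ -21.3 -187.8    2.1]
turn [ 0.0097 -0.003  -1.4829]
shift after turn [185.2 -37.7   3.1]
```

View pics/s27c.png

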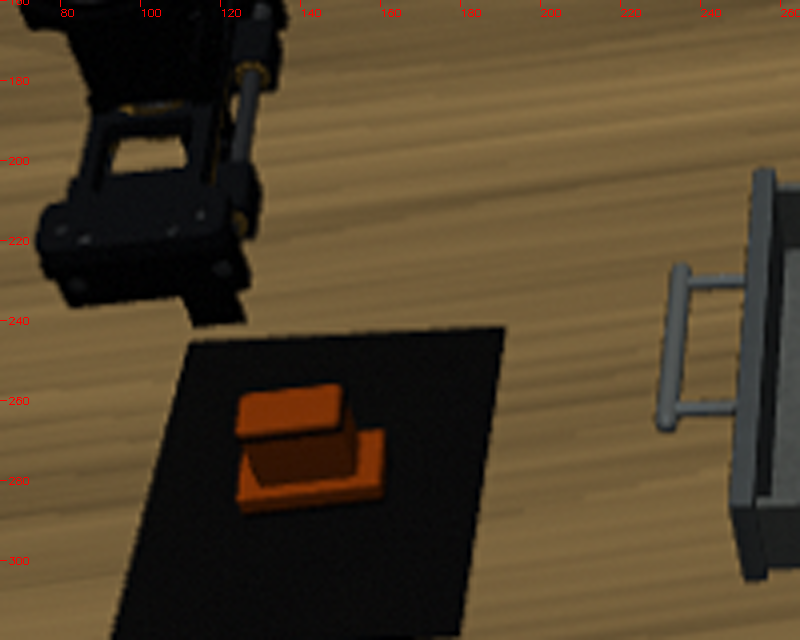

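Emit:
arm_command([
  [[0,0,0,-0.0053,-0.047,0,30],[0,0,0,-0.0053,-0.047,0,30],[0,0,0,-0.0053,-0.047,0,30],[0,0,0,-0.0053,-0.047,0,30],[0,0,-0.1483,0,0,0,30],[0,0,-0.1483,0,0,0,30],[0,0,-0.1483,0,0,0,30],[0,0,-0.1483,0,0,0,30],[0,0,-0.1483,0,0,0,30],[0,0,-0.1483,0,0,0,30],[0,0,-0.1483,0,0,0,30],[0,0,-0.1483,0,0,0,30],[0,0,-0.1483,0,0,0,30],[0,0,-0.1483,0,0,0,30],[0,0,0,0,0,0,30]],
])

```text
time: 41.68
ee_pos: [0.5124, -0.1632, 0.1663]
eef_rot: [0.748, 0.663, -0.0, -0.001]
ft_force: [0.5, 0.7, -0.7]
width: 0.0261
```

```bash
python3 -c "
from h import *
go(U2W(-316,2,49),AX)
s=shot('scene','s28');crop('s28',180,140,340,300,4,'s28c')
t=shot('top','t28');crop('t28',310,190,430,310,5,'t28c')"
```

```text
t 41.67 tcp [ 0.5124 -0.1632  0.1663] U [-314.8    5.2] F [ 0.5  0.7 -0.7] w 0.0261
shift tool mm [ -1.3   3.4 117.3]
turn [-0.0017 -0.0005 -0.0008]
shift after turn [ -1.2   3.2 117.3]
```

View pics/s28c.png

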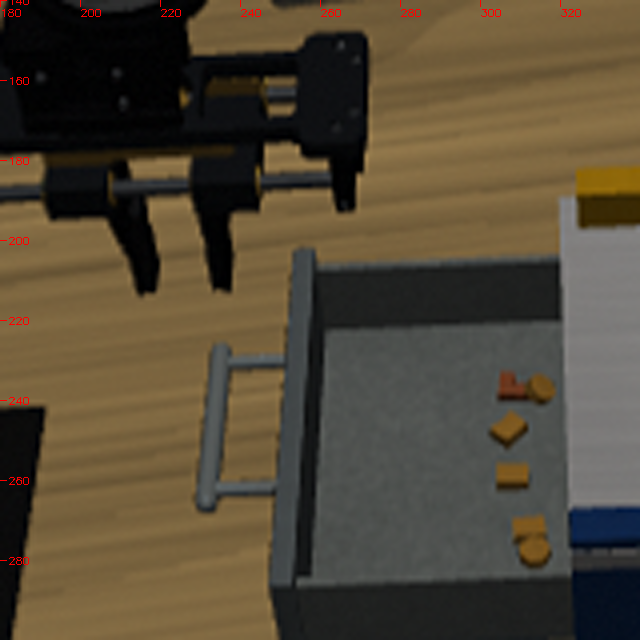

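View pics/t28c.png

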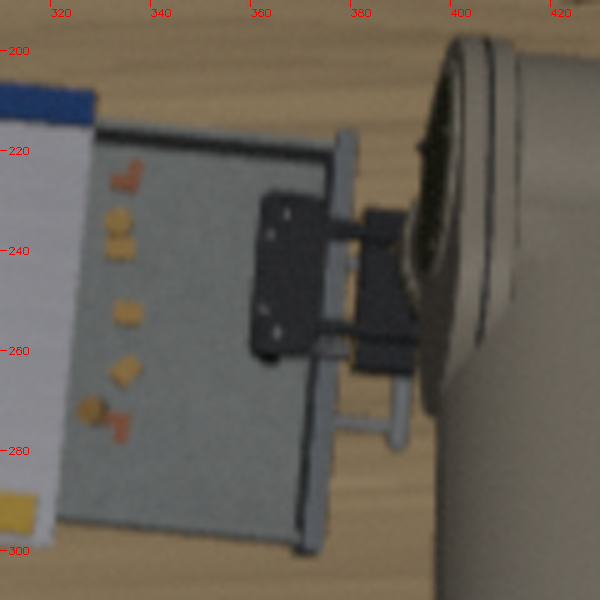

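Emit:
arm_command([
  [[0,0,0,-0.001,0.003,0.03,30],[0,0,0,0,0,0.03,30],[0,0,0,0,0,0.03,30],[0,0,0,0,0,0.026,30],[0,0,0,0,0,0,30],[0,0,0,0,0,0,8],[0,0,0,0,0,0,8],[0,0,0,0,0,0,8]],
], newtons=20)

```text
time: 42.78
ee_pos: [0.5166, -0.1649, 0.0525]
eef_rot: [0.748, 0.664, 0.0, 0.001]
ft_force: [-0.1, 0.9, 3.6]
width: 0.0104
```

```bash
python3 -c "
from h import *
go(U2W(-187,2,49),AX)
s=shot('scene','s29');crop('s29',180,140,340,300,4,'s29c')"
```

```text
t 42.77 tcp [ 0.5166 -0.1649  0.0525] U [-316.     0.8] F [-0.1  0.9  3.6] w 0.0104
shift tool mm [129.   -1.2   3.4]
turn [ 0.0018  0.0006 -0.0002]
shift after turn [129.   -1.2   3.5]
```

View pics/s29c.png

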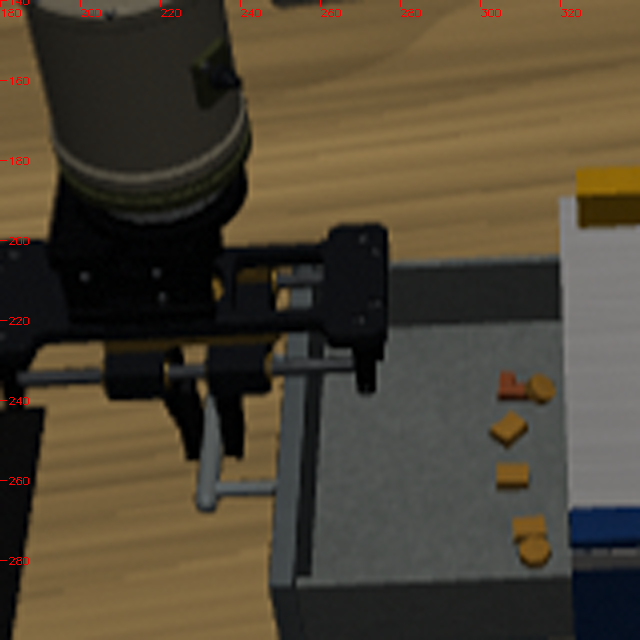

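Emit:
arm_command([
  [[0,0,0,0.005,0,0,8],[0,0,0,0.008,0,0,8],[0,0,0,0.01,0,0,8],[0,0,0,0.01,0,0,8],[0,0,0,0.01,0,0,8],[0,0,0,0.01,0,0,8],[0,0,0,0.01,0,0,8],[0,0,0,0.01,0,0,8],[0,0,0,0.01,0,0,8],[0,0,0,0.01,0,0,8],[0,0,0,0.01,0,0,8],[0,0,0,0.008,0,0,8],[0,0,0,0.006,0,0,8],[0,0,0,0,0,0,8]],
])

```text
time: 44.58
ee_pos: [0.5315, -0.0476, 0.0525]
eef_rot: [0.748, 0.664, 0.002, 0.001]
ft_force: [6.6, 0.7, 4.9]
width: 0.0103
```

Emit:
arm_command([
  [[0,0,0,0.003,0,0,8],[0,0,0,0.003,0,0,8],[0,0,0,0.002,0,0,8],[0,0,0,0,0,0,8]],
])

```text
time: 45.08
ee_pos: [0.5324, -0.0403, 0.0525]
eef_rot: [0.748, 0.664, 0.001, 0.001]
ft_force: [5.2, -0.3, 4.8]
width: 0.0105
```

```bash
python3 -c "
from h import *
go(U2W(-187,2,49),AX)
s=shot('scene','s30');crop('s30',240,140,480,320,3,'s30c')"
```

```text
t 45.08 tcp [ 0.5324 -0.0403  0.0525] U [-1.904e+02 -1.000e-01] F [ 5.2 -0.3  4.8] w 0.0105
shift tool mm [ 3.4 -2.1  3.5]
turn [ 0.0037 -0.0004  0.0002]
shift after turn [ 3.4 -2.1  3.5]
```

View pics/s30c.png

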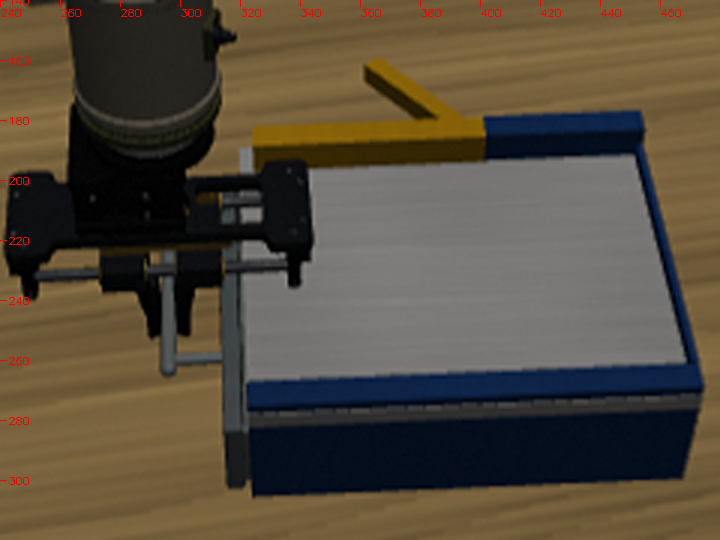

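Nearly shut, no stop reached yet; push on in small steps.

Emit:
arm_command([
  [[0,0,0,0.002,0,0,8],[0,0,0,0.002,0,0,8],[0,0,0,0.002,0,0,8],[0,0,0,0,0,0,8]],
])

```text
time: 45.62
ee_pos: [0.5329, -0.0366, 0.0525]
eef_rot: [0.748, 0.663, 0.0, 0.002]
ft_force: [3.9, -8.1, 5.9]
width: 0.0102
```

Emit:
arm_command([
  [[0,0,0,0.002,0,0,8],[0,0,0,0.002,0,0,8],[0,0,0,0,0,0,8]],
])

```text
time: 46.0
ee_pos: [0.5329, -0.0364, 0.0524]
eef_rot: [0.749, 0.662, -0.001, 0.003]
ft_force: [2.4, -19.0, 10.0]
width: 0.0103
```

Emit:
arm_command([
  [[0,0,0,-0.004,0,0,8],[0,0,0,0,0,0,28],[0,0,0,0,0,0,28],[0,0,0,0,0,0,28],[0,0,0,0,0,-0.03,28],[0,0,0,0,0,-0.04,28],[0,0,0,0,0,-0.05,28],[0,0,0,-0.05,0,-0.03,28],[0,0,0,-0.05,0,-0.02,28],[0,0,0,0,0,0,28]],
])

```text
time: 47.25
ee_pos: [0.5192, -0.1383, 0.2226]
eef_rot: [0.75, 0.661, -0.0, 0.001]
ft_force: [-0.3, 0.1, 0.2]
width: 0.0245
```

```bash
python3 -c "
from h import *
go(U2W(-187,2,49),AX)
s=shot('scene','s31');crop('s31',85,140,485,390,2,'s31c')
t=shot('top','t31');crop('t31',200,190,500,310,2,'t31c')
crop('s31',270,165,480,310,4,'s31d')"
```

```text
t 47.25 tcp [ 0.5192 -0.1383  0.2226] U [-289.2    1.4] F [-0.3  0.1  0.2] w 0.0245
shift tool mm [102.5  -1.6 173.4]
turn [ 0.0016  0.0018 -0.0063]
shift after turn [102.2  -0.6 173.6]
```

View pics/s31c.png

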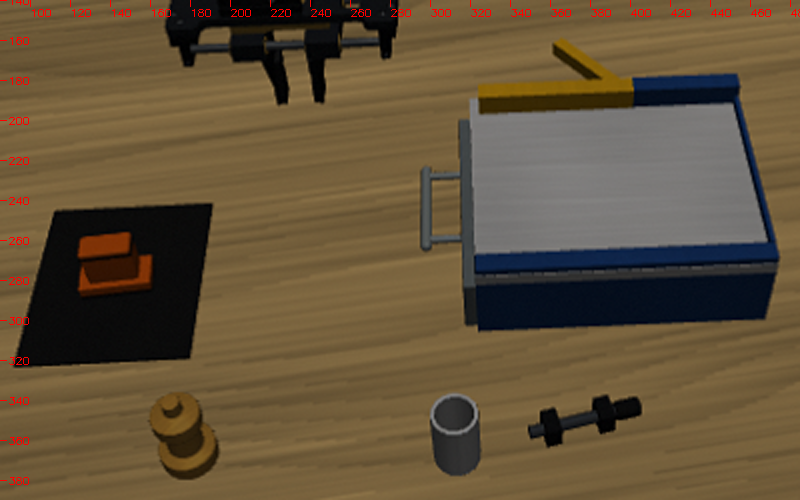

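View pics/s31d.png

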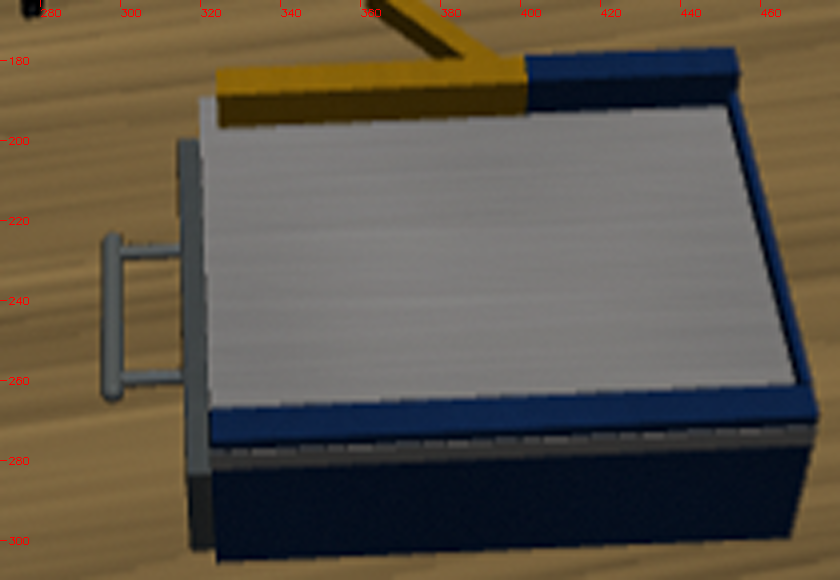

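View pics/t31c.png

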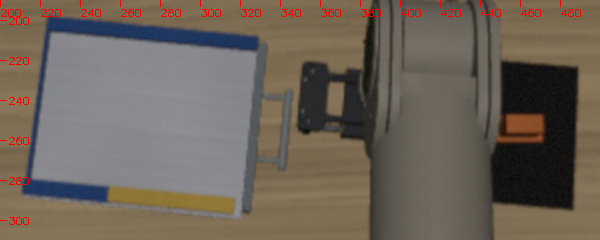

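```bash
python3 -c "
from h import *
s=load('s31')
crop('s31',315,165,410,205,8,'ga');crop('s31',395,165,480,205,8,'gb')
t=load('t31');crop('t31',205,270,330,305,6,'gc')
"
```

```text
(no output)
```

View pics/ga.png

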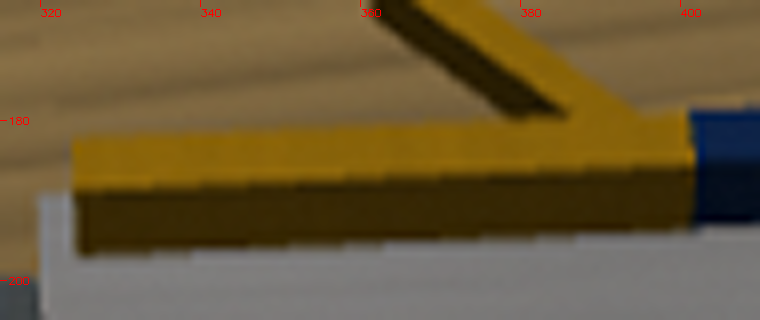

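View pics/gb.png

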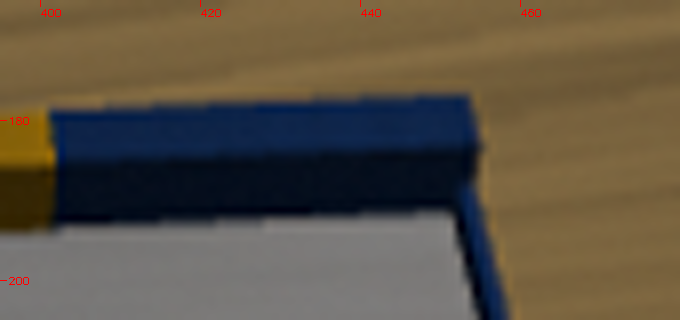

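View pics/gc.png

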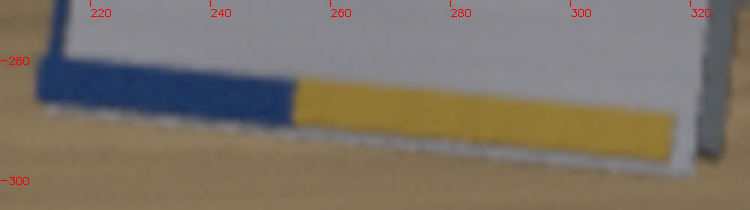

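```bash
python3 -c "
from h import *
s=load('s31');t=load('t31');h=.45
# scene points
G=[(s,(-80,-10,109),(324.3,188.8)),(s,(80,-10,109),(401,186)),(s,(-80,-10,85),(325,197)),(s,(80,-10,85),(401,193.7)),(s,(-80,10,109),(324,182.5)),(s,(80,10,109),(400.7,179.2))]
U=[(s,(30,102,109),(402,185.2)),(s,(140,102,109),(454.5,183.3)),(s,(30,102,85),(402,193)),(s,(135,102,85),(452,191.3)),(s,(30,122,109),(401.5,179)),(s,(140,122,109),(453.3,177)),(s,(-140,-115,95),(323,276.5)),(s,(-140,-95,95),(322.4,267.3)),(s,(140,-115,95),(474,269))]
Gt=[(t,(80,-10,109),(254.5,283)),(t,(-80,-10,109),(317,289.3)),(t,(80,10,109),(253.8,291)),(t,(-80,10,109),(316,297))]
Ut=[(t,(30,102,109),(254.3,283)),(t,(140,102,109),(211.8,279.7)),(t,(30,122,109),(253.7,290.7)),(t,(140,122,109),(211.2,286.8)),(t,(-140,125,85),(320,299.3)),(t,(-140,-115,95),(329,208.3)),(t,(140,-115,95),(224,198.5)),(t,(-140,-95,95),(328.7,215))]
f=lambda L:[(c,P,(a-h,b-h)) for c,P,(a,b) in L]
for g,u in((G,U),(Gt,Ut)):
  a=fit(f(g),[.44,.1,1.45])[0];b=fit(f(u),[.55,.15,1.45])[0]
  d=a[:2]-b[:2];c,q=np.cos(b[2]),np.sin(b[2]);print((c*d[0]+q*d[1])*1000,(-q*d[0]+c*d[1])*1000,a[2]-b[2])
"
```

```text
-50.318794425343064 111.25508945587121 -0.0004990567570568594
-49.228583793349486 111.32231235398822 -0.0007507567631022116
```

```bash
python3 -c "
from h import *
s=load('s31');h=.45
Q=[(s,(18,-35,19),(124.5,288)),(s,(18,35,19),(160.5,284)),]
print(w(s,129-h,263-h,.064)) 
close_job()"
```

```text
[ 0.53017558 -0.36780509  0.064     ]
the job is handed in; nothing more can be done
```

I handed the job in at about 47 s of the 192 s allowed. As far as I can see from the last pictures, every part of it is done.

- **Guard bar:** I slid it along the plate until it butted against the blue rail. From the last pictures, its position relative to the unit came out at x = -50.3 and -49.2 mm from the two cameras. Its y was 111.3 mm in both, and its angle to the rail was under 0.001 rad. No gap showed at the joint.
- **Drawer:** I pulled it out by about 105 mm, to an estimated 125 mm open. After wiping I pushed it in against its stop, where the force rose to about 19 N. The final picture shows it shut.
- **Chips:** There were seven on the plate, and I wiped them off in three strokes of the scraper. All seven were in the drawer before I shut it, and the plate was clear afterwards. I could not look inside once it was shut. The fingers never went near the chips.
- **Scraper:** It stands upright on the mat. I set it down with the gripper at about (0.528, -0.352) m, and the mat's centre is at about (0.526, -0.352) m.
- **Dewar fittings:** In the last scene picture the relief head, tube and stem look undisturbed. The coupling was outside the crops I viewed, but the arm never went near it.

One number disagreed. A last-moment scraper reading gave y = -0.368 m, but I had picked the pixel by eye and it was off the ridge's centre, so I discounted it. Even taken as true it would be within the 50 mm limit.

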